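# Put the whetstone away in its covered dish

### The job

Put the loose little whetstone away in its round oil dish and close it again: raise the dish's lid by its wooden grip, grip edge first while the opposite edge still rests on the rim, and lift it only just clear (never more than about 5 cm), then draw it back, lay it down level as a bridge from the dish's rim to the wooden rest, so that the dish is half open, and let go of it. Set the whetstone down inside the dish without dropping it, and put the lid back, centred and fully down over the rim. Do not drop or upend the lid, and leave the other things on the table where they are.

Things in the scene. Friction and masses are not known exactly. Their poses are not given: they have to be found in the camera images.
- stand: Fixed wooden board 265 x 150 x 12 mm, x from -80 to +185 mm, carrying the dish and the lid rest. Origin: on the table under the dish's centre; z up, +x from dish to rest. The rest is a pale wooden block from x = 95 to 175 mm, 110 mm wide, its top 38 mm above the table, level with the dish's rim.
- dish_rim (a point): Centre of the mouth of the shallow round steel dish fixed on the board, at rim height (38 mm above the table); axes as the stand's. Dish: outer radius 58 mm, wall 3 mm, inner floor (grey felt pad) 18 mm above the table.
- rest_spot (a point): 85 mm along the stand's +x from the dish's centre, 38 mm above the table. The lid belongs centred over this point when laid back: it then lies level, the foot of its skirt partly on the dish's rim and partly on the rest, and the half of the dish on the stand's -x side is open from above.
- lid_centre (a point): Centre of the inside face of the lid's plate. Loose round aluminium lid, about 140 g, outer radius 65 mm, plate 3 mm thick above this point; skirt hangs 8 mm below it, inner radius 62 mm (4 mm play round the dish). Closed: on dish_rim; on the rest: 8 mm above rest_spot. z: the lid's upward normal; the grip is on its -x side.
- lid_grip (a point): Centre of the lid's grip, an upright dark wooden fin 26 mm along the lid's x, 12 mm along its y (grasp across y), 34 mm tall, standing on the plate; 46 mm from the lid's centre towards its -x, 17 mm above the plate's top (20 mm above lid_centre). Axes as the lid's.
- lid_near_edge (a point): Point on the lid's outer edge on the grip side: lid x = -65 mm, at the height of lid_centre.
- lid_far_edge (a point): Point on the lid's outer edge opposite the grip: lid x = +65 mm, at the height of lid_centre.
- stone_centre (a point): Centre of the loose grey whetstone, a plain slab 46 mm (its x) x 20 mm (its y) x 12 mm tall, about 30 g, lying flat on the table at the start.
- handle: Bystander: loose pale wooden knife handle with a short steel end, 113 x 26 x 20 mm, lying along its x; origin under its middle.
- ferrule: Bystander: loose steel ferrule (short tube) standing up, 30 mm across, 22 mm tall; origin under its centre.
- mug: Bystander: loose white mug 76 mm across, 80 mm tall; origin under its centre.
- hammer: Bystander: loose hammer 260 mm long lying on the table.
Not all that is in view belongs to the job. Of the things that look like the part that bears lid_centre, the larger one is meant. Several things look just like the part that bears stone_centre: the one meant starts farthest to the robot's left.

How it is judged:
By the outcome, as a careful person would: the job done as asked, in the order asked, and still so for the second after the job is handed in, with the robot touching nothing.
It also fails if it takes over 72 s, if anything falls off the work surface, if the arm or the gripper's body presses on something with over 40 N, if the wrist force passes 120 N, or if a joint passes its speed limit or range.

### The arm

A 6-joint arm with a two-finger parallel gripper is mounted at the origin on the work surface. World frame = base frame: x ahead of the robot, y to its left, z up, the work surface at z = 0. Lengths are in m, angles in degrees, forces in N, time in s.
With the tool pointing down it reaches from about 0.375 to 0.75 m from the base axis. Payload 9 kg.
Tool frame: the origin (TCP) lies midway between the tips of the shut fingers; the grasp point (between the pads) lies 19 mm behind it; z points along the fingers, y is the direction in which the jaws open and shut (so a half turn about z gives the same grasp; the last joint's range is limited). The gripper opens to 85 mm and grips with 20 to 120 N. Pads are 22 mm wide; open, the fingers measure 114 mm over their backs; the gripper's body (76 mm by 85 mm) begins 54 mm behind the grasp point. The pads swing forward as they close: fully open they stand 13 mm farther back than shut.
Start: joints at [-77.16, 5.964, 5.575, 89.605, 0, 77.527], TCP at [0.257, -0.542, 0.231] pointing down, gripper open.
Joint ranges: [-171.21, 171.21], [-48.23, 106.86], [-62.78, 66.21], [-105.2, 120.99], [-86.42, 89.51], [-180, 180]. Speed limits (degrees/s): [127.2, 127.2, 147.25, 180, 180, 180].

### API

Orientations are given as [roll, pitch, yaw] about the fixed x, y, z axes, in that order (R = Rz(yaw) Ry(pitch) Rx(roll)).
In Python, from workcell import arm gives the robot as it stands. The module is installed in compiled form; this text tells all that it offers.
- The arm moves only by the tool jog_arm, never from a script. Its argument "deltas" is a list of rows, each a list of 2 entries, a list of its own where there are three numbers: the shift along the tool's x, y, z in mm, then the turn, a rotation vector about the tool's x, y, z in rad. A call has 1 to 12 rows; each row is the pose to reach, as a shift and turn from the pose commanded when the call began, along the tool's axes at that moment; what a row does not reach only later rows make up. A row lasts 1/10 s, in which the tool goes at most 50 mm and 8.59 degrees, less where a joint would pass 70% of its speed; a pose out of reach is approached as far as the arm can. A call with a gripper value outside its range is refused whole. "gripper" is the finger opening in mm, from 0 to 85.4, set as the call begins (left out, the last holds). The fingers move at their own pace and stop on an object; "grip_force" is the grip in N (left out, the last holds). Time passes only in rows, so rows that repeat a pose let the fingers close. It gives the time, the measured TCP pose, the force and the opening at its end, in the units of the state.
- arm.read_state(): the state, without advancing time (a new reading comes with each control period).
- arm.read_camera(name): name is "side" or "top" or "wrist"; returns a dict with "image" (384x512x3 uint8, red, green, blue), "camera_matrix" (3x3 intrinsics, pixels), "k1" (the pictures are not rectified: a ray, as slopes to the right and down, at radius r is drawn at 1 + k1 r^2 times it, then the intrinsics apply), "R" (3x3) and "t" (3): a world point X has camera coordinates R X + t; the wrist camera has in their place "hand_eye" (4x4, takes a point from camera to tool coordinates, whose origin is the TCP and whose axes are the flange's). Camera axes: x right, y down, z forward; pixel columns grow to the right and rows downward; lengths in m; the calibration is good to about 2 mm. A picture is of the moment at which its call begins: read the wrist's pose just before it. There is no depth.
- arm.finish_job(): hands the job in, once; it reports no verdict.
The state is a dict: "clock": time; "joint_positions": joint angles; "joint_vel": joint speeds; "tau": joint torques, N m; "ee_pos": TCP position; "tcp_rot": TCP orientation; "wrist_force": force on the tool from outside, world axes, zero at the start; "moment": the same for the moment, N m; "width": opening from 0.0 (shut) to 1.0 (fully open).
Only numpy, scipy, OpenCV 4.12 (cv2) and the standard library are available. Lean on these libraries where they do the work, as an engineer would, in place of code of your own. Each camera call takes 0.05 s, during which the arm holds its last target.

## Working session

There is one attempt and no reset: what is moved stays moved. The work goes in short steps, Python scripts to look and compute and a tool call to move; the robot and the scene stay as the last step left them, time stands still between calls to the robot, and variables do not carry over. Pictures are saved under pics/ and viewed, and the job is handed in when it is done.

Besides the shell and the picture viewer there is one more tool, called by a JSON object that holds its "name" and its "arguments", one argument or row to a line. jog_arm: Moves the arm, as the interface text tells. Its arguments: {"type":"object","properties":{"deltas":{"type":"array","items":{"type":"array"}},"gripper":{"type":"number"},"grip_force":{"type":"number"}},"required":["deltas"]}

```bash
mkdir -p pics; python3 - <<'E'
from workcell import arm
import cv2
print(arm.read_state())
for n in("side","top","wrist"):
    c=arm.read_camera(n); cv2.imwrite(f"pics/{n}0.png",c["image"][:,:,::-1])
    print(n,{k:(v.tolist() if hasattr(v,'tolist') else v) for k,v in c.items() if k!="image"})
E
```

```text
{'clock': 0.0, 'joint_positions': array([-7.71612815e+01,  5.99892475e+00,  5.52672867e+00,  8.96052967e+01,
        2.69740299e-04,  7.75287485e+01]), 'joint_vel': array([-0.0378155 ,  0.07306403, -0.04296279, -0.02546018,  0.17963394,
       -0.04734744]), 'tau': array([ 1.54813861e-04, -5.56932914e+01,  5.03645825e+01,  1.71350042e-02,
       -4.85252822e-04,  1.72679790e-05]), 'ee_pos': array([ 0.2564611 , -0.5420521 ,  0.23051603]), 'tcp_rot': array([-1.79924394e+02, -1.69979147e-02,  2.53099586e+01]), 'wrist_force': array([-0.29577265, -0.77641933, -1.21377411]), 'moment': array([0.04098581, 0.0408715 , 0.03295056]), 'width': 0.9992849518129469}
side {'camera_matrix': [[500.1327150409365, 0.0, 253.46686255261014], [0.0, 500.1327150409365, 191.1017648561716], [0.0, 0.0, 1.0]], 'k1': -0.04506268042170408, 'R': [[-0.9654626159995741, -0.2605241524599599, 0.0030171331224243614], [-0.14364578710670026, 0.5225967029298139, -0.8403919168658064], [0.21736564805358602, -0.8118003769843344, -0.5419707768637873]], 't': [0.42647467266285616, 0.1668773263871442, 1.0335326413360646]}
top {'c
[... 202 characters left out ...]
 -0.020669932833897807], [-0.9818193063362806, -0.0045997800083702805, -0.18976219784040077], [0.18961943055832486, 0.021941043897541965, -0.9816124806395968]], 't': [-0.10386755417089462, 0.4627746429894158, 0.9196300258458122]}
wrist {'camera_matrix': [[289.8856052512468, 0.0, 254.13280767433574], [0.0, 289.8856052512468, 192.68986075374102], [0.0, 0.0, 1.0]], 'k1': -0.044807133647639996, 'hand_eye': [[-0.000130072011100762, -0.9651792604462703, -0.2615893313682011, 0.06618372227441623], [0.9999998865258257, -0.0002454265387157171, 0.00040830644060245376, 0.00027654751274286404], [-0.0004582898725387729, -0.2615892485753278, 0.9651791828464743, -0.14276312530941573], [0.0, 0.0, 0.0, 1.0]]}
```

View pics/top0.png

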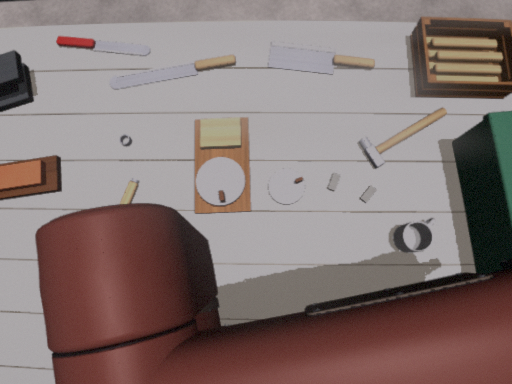

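View pics/side0.png

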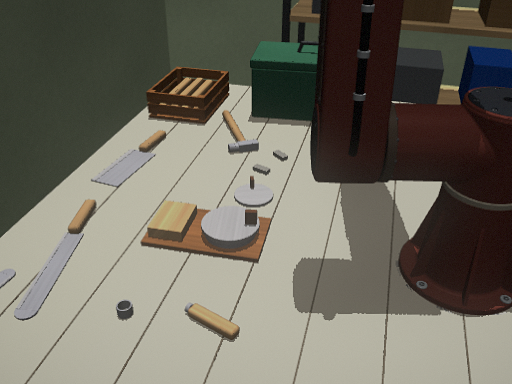

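View pics/wrist0.png

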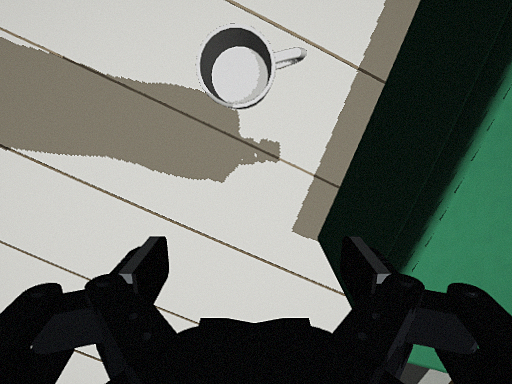

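The top view shows the large lid on the board at (221,181) with its grip at (222,196), and the smaller decoy lid at (287,186). The stones are at (334,182) and (368,194). Left in the picture is the robot's left, so the (334,182) stone should be the one meant. Next I'll confirm that and measure.

```bash
cat > h.py <<'E'
import numpy as np, cv2
from scipy.spatial.transform import Rotation as Ro
def camRt(c,st=None):
    """world->cam R,t"""
    if "R" in c: return np.array(c["R"]),np.array(c["t"])
    T=np.eye(4);T[:3,:3]=Ro.from_euler('xyz',st["tcp_rot"],degrees=True).as_matrix();T[:3,3]=st["ee_pos"]
    W=np.linalg.inv(T@np.array(c["hand_eye"])); return W[:3,:3],W[:3,3]
def ray(c,uv,st=None):
    K=np.array(c["camera_matrix"]);R,t=camRt(c,st)
    p=cv2.undistortPoints(np.array(uv,float).reshape(-1,1,2),K,np.array([c["k1"],0,0,0.])).reshape(-1,2)
    d=np.c_[p,np.ones(len(p))]@R
    return -R.T@t,d
def onz(c,uv,z,st=None):
    o,d=ray(c,uv,st); return o+d*((z-o[2])/d[:,2])[:,None]
def proj(c,X,st=None):
    R,t=camRt(c,st); X=np.array(X,float).reshape(-1,3)
    return cv2.projectPoints(X,cv2.Rodrigues(R)[0],t,np.array(c["camera_matrix"]),np.array([c["k1"],0,0,0.]))[0].reshape(-1,2)
E
python3 - <<'E'
import sys; sys.path.insert(0,'.')
from h import *; from workcell import arm
c=arm.read_camera("top"); im=c["image"]; np.save("top.npy",im)
crop=im[100:250,180:400]; cv2.imwrite("pics/crop1.png",cv2.resize(crop,None,fx=3.6,fy=3.6,interpolation=cv2.INTER_CUBIC)[:,:,::-1])
s=arm.read_camera("side"); cv2.imwrite("pics/crop2.png",cv2.resize(s["image"][130:270,130:330],None,fx=4,fy=4,interpolation=cv2.INTER_CUBIC)[:,:,::-1])
hsv=cv2.cvtColor(im,cv2.COLOR_RGB2HSV)
for u,v in [(222,196),(198,165),(334,182),(368,194),(221,175),(260,150),(220,135)]: print(u,v,im[v,u],hsv[v,u])
for n,uv,z in [("grip",(222,196),.07),("lid",(220.5,181),.041),("stoneA",(334,182),.012),("stoneB",(368,194),.012),("decoy",(287,186),.01)]: print(n,onz(c,uv,z).round(4))
E
```

```text
222 196 [121  84  68] [  9 112 121]
198 165 [148 108  78] [ 13 121 148]
334 182 [155 151 150] [  6   8 155]
368 194 [153 148 146] [  9  12 153]
221 175 [173 169 173] [150   6 173]
260 150 [172 168 171] [158   6 172]
220 135 [172 168 137] [ 27  52 172]
grip [[0.4463 0.0042 0.07  ]]
lid [[0.4913 0.0133 0.041 ]]
stoneA [[ 0.4963 -0.2867  0.012 ]]
stoneB [[ 0.464  -0.3765  0.012 ]]
decoy [[ 0.4852 -0.1611  0.01  ]]
```

View pics/crop1.png

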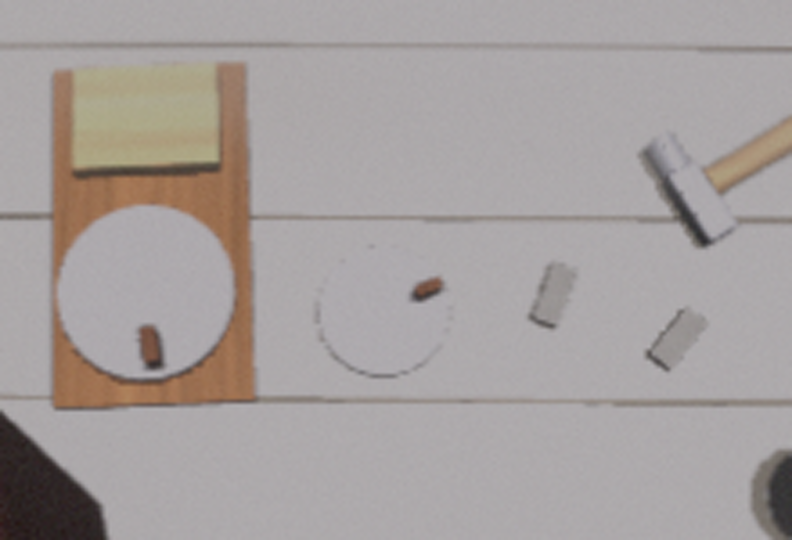

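View pics/crop2.png

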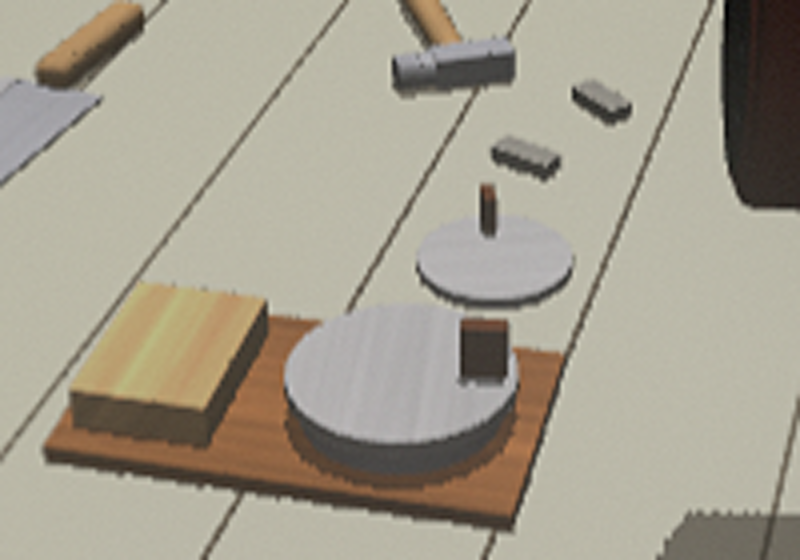

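The crops agree. Two identical stones sit at (334,182) and (368,194), and the left one (334,182) is the target. The big lid on the board, at (221,181), is the larger of the two lids. I'll refine these positions from the top view.

```bash
cat >> h.py <<'E'
def delta(st,pos,R):
    """tool-frame shift (mm) and rotvec (rad) from state to target; R matrix or rpy"""
    R=np.array(R,float)
    if R.shape==(3,): R=Ro.from_euler('xyz',R,degrees=True).as_matrix()
    R0=Ro.from_euler('xyz',st["tcp_rot"],degrees=True).as_matrix()
    return (R0.T@(np.array(pos)-st["ee_pos"])*1000).round(1),Ro.from_matrix(R0.T@R).as_rotvec().round(4)
E
python3 - <<'E'
import sys; sys.path.insert(0,'.')
from h import *; from workcell import arm
c=arm.read_camera("top"); im=c["image"]; hsv=cv2.cvtColor(im,cv2.COLOR_RGB2HSV); g=im.astype(int)
def big(m,roi):
    k=np.zeros(m.shape,np.uint8); u0,v0,u1,v1=roi; k[v0:v1,u0:u1]=m[v0:v1,u0:u1]*255
    cs,_=cv2.findContours(k,cv2.RETR_EXTERNAL,cv2.CHAIN_APPROX_NONE); return max(cs,key=cv2.contourArea)
S=hsv[...,1]; 
b=big(S>60,(185,105,258,220)); r=cv2.boxPoints(cv2.minAreaRect(b)); 
P=onz(c,r,.012); print("board",r.round(1).tolist(),P.round(4).tolist())
e=[np.linalg.norm(P[i]-P[(i+1)%4]) for i in range(4)]; print(np.round(e,4))
for i in range(4):
    d=P[(i+1)%4]-P[i]; print(np.degrees(np.arctan2(d[1],d[0])).round(1))
l=big(S<40,(192,150,252,212)); print("lid area",cv2.contourArea(l)); L=onz(c,l.reshape(-1,2),.041); print("lid circ",cv2.minEnclosingCircle((L[:,:2]).astype(np.float32)),cv2.fitEllipse(L[:,:2].astype(np.float32)))
g2=big((S>70),(212,188,232,204)); print("grip px",cv2.minAreaRect(g2)); 
G=onz(c,g2.reshape(-1,2),.065);print(cv2.minAreaRect(G[:,:2].astype(np.float32)))
for roi in [(324,168,345,193),(356,180,380,205)]:
    t=big((hsv[...,2]<163),roi);  T=onz(c,t.reshape(-1,2),.008); print("stone",cv2.minAreaRect(t),cv2.minAreaRect(T[:,:2].astype(np.float32)))
E
```

```text
board [[192.8000030517578, 119.0999984741211], [248.0, 117.80000305175781], [250.1999969482422, 211.1999969482422], [195.0, 212.5]] [[0.6747, 0.101, 0.012], [0.678, -0.0535, 0.012], [0.4163, -0.0637, 0.012], [0.4119, 0.0828, 0.012]]
[0.1545 0.2619 0.1466 0.2634]
-88.8
-177.8
91.7
4.0
lid area 1826.5
lid circ ((0.49198704957962036, 0.014837757684290409), 0.06529316306114197) ((0.4922443628311157, 0.014630977995693684), (0.1268194615840912, 0.1286035180091858), 109.27727508544922)
grip px ((221.0, 195.5), (9.0, 4.0), 90.0)
((0.4485400319099426, 0.007477250881493092), (0.023293642327189445, 0.010142461396753788), 1.8138976097106934)
stone ((332.9654846191406, 181.58621215820312), (9.284767150878906, 18.569534301757812), 21.801406860351562) ((0.4983709454536438, -0.28472810983657837), (0.024814998731017113, 0.051502931863069534), 67.47285461425781)
stone ((367.4146728515625, 193.7317352294922), (9.05807876586914, 18.74085235595703), 38.65980911254883) ((0.46558019518852234, -0.37604883313179016), (0.023846108466386795, 0.05190405249595642), 50.17811584472656)
```

```bash
python3 - <<'E'
from h import *; from workcell import arm
print(delta(arm.read_state(),[.44,.01,.20],[180,0,6]))
E
```

```text
(array([ 402. , -420.8,   31.3]), array([-3.000e-04, -0.000e+00,  3.371e-01]))
```

{"name": "jog_arm", "arguments": {
  "deltas": [
    [[402, -421, 31], [0, 0, 0.337]],
    [[402, -421, 31], [0, 0, 0.337]],
    [[402, -421, 31], [0, 0, 0.337]],
    [[402, -421, 31], [0, 0, 0.337]],
    [[402, -421, 31], [0, 0, 0.337]],
    [[402, -421, 31], [0, 0, 0.337]],
    [[402, -421, 31], [0, 0, 0.337]],
    [[402, -421, 31], [0, 0, 0.337]],
    [[402, -421, 31], [0, 0, 0.337]],
    [[402, -421, 31], [0, 0, 0.337]],
    [[402, -421, 31], [0, 0, 0.337]],
    [[402, -421, 31], [0, 0, 0.337]]
  ],
  "gripper": 36
}}

```text
clock: 1.5
ee_pos: [0.4403, 0.013, 0.2003]
tcp_rot: [-180.0, -0.0, 6.1]
wrist_force: [-0.3, -0.9, 0.4]
width: 0.422
```

```bash
python3 - <<'E'
from h import *; from workcell import arm
arm.read_camera("wrist")
st=arm.read_state(); c=arm.read_camera("wrist"); print(st["ee_pos"],st["tcp_rot"])
cv2.imwrite("pics/w1.png",c["image"][:,:,::-1])
E
```

```text
[0.4408222  0.01581853 0.20001416] [-1.79894187e+02 -5.75889913e-02  6.21151377e+00]
```

View pics/w1.png

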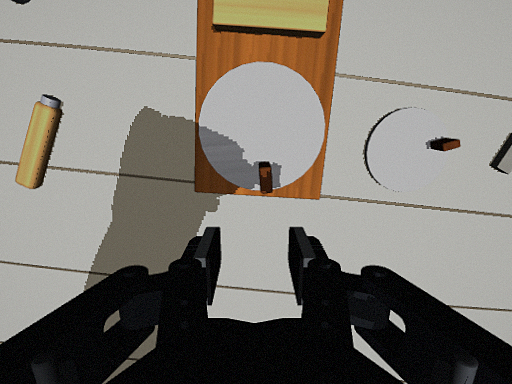

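The wrist view shows the lid disc centred near (262,126), the fin around (265,177), and the board edges at x≈196 and x≈330. I'll measure from here.

```bash
python3 - <<'E'
from h import *; from workcell import arm
st=arm.read_state(); c=arm.read_camera("wrist"); im=c["image"]; hsv=cv2.cvtColor(im,cv2.COLOR_RGB2HSV);S=hsv[...,1]
cv2.imwrite("pics/w2.png",cv2.resize(im[40:215,180:345],None,fx=3.4,fy=3.4,interpolation=cv2.INTER_NEAREST)[:,:,::-1])
k=((S<60)*255).astype(np.uint8); m=np.zeros_like(k); m[55:192,197:330]=k[55:192,197:330]
cs,_=cv2.findContours(m,cv2.RETR_EXTERNAL,cv2.CHAIN_APPROX_NONE); l=max(cs,key=cv2.contourArea).reshape(-1,2)
l=l[(l[:,1]<165)]
L=onz(c,l,.041,st)[:,:2]
A=np.c_[2*L,np.ones(len(L))]
w=np.ones(len(L),bool)
for _ in range(5):
    s=np.linalg.lstsq(A[w],(L**2).sum(1)[w],rcond=None)[0]; r=np.sqrt(s[2]+s[:2]@s[:2]); e=np.abs(np.linalg.norm(L-s[:2],axis=1)-r); w=e<.0015
print("lid",s[:2],r,w.sum(),len(w))
# board left/right edges
for a,b in (("L",1),("R",-1)):
    pts=[]
    for v in range(40,185,3):
        us=np.where(S[v,150:370]>75)[0]+150
        if len(us): pts.append([us[0] if a=="L" else us[-1]+1,v])
    P=onz(c,pts,.012,st)[:,:2]; vx,vy,x0,y0=cv2.fitLine(P.astype(np.float32),cv2.DIST_HUBER,0,.001,.001).ravel(); print(a,np.degrees(np.arctan2(vy,vx)),x0,y0)
    globals()[a]=(np.array([vx,vy]),np.array([x0,y0]))
d=L_=None
E
```

```text
lid [0.49346879 0.0140584 ] 0.06397185001088712 262 277
L 2.7303867 0.5137039 0.088257045
R 2.4997451 0.5301744 -0.06018077
```

View pics/w2.png

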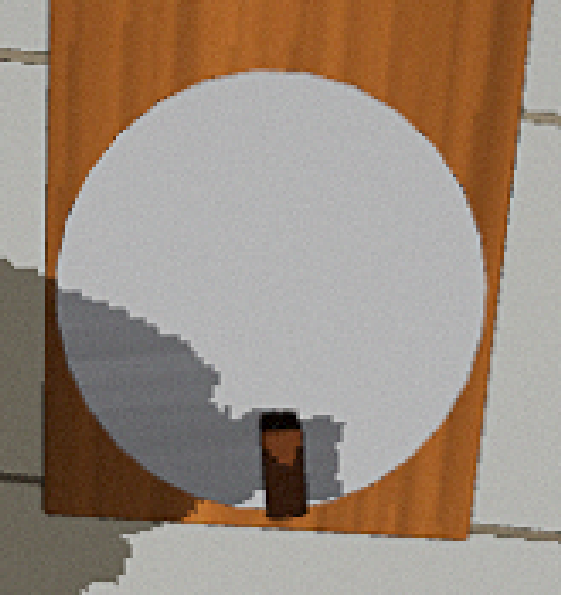

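```bash
python3 - <<'E'
from h import *; from workcell import arm
st=arm.read_state(); c=arm.read_camera("wrist")
q=np.array([(263,430),(299,430),(305,515),(267,517)])/3.4+[180,40]
P=onz(c,q,.075,st)[:,:2]; print("fin",P.round(4).tolist(),P.mean(0))
print([np.linalg.norm(P[i]-P[(i+1)%4]).round(4) for i in range(4)])
for i,j in((3,0),(2,1)): d=P[j]-P[i]; print(np.degrees(np.arctan2(d[1],d[0])))
d=np.array([.4935,.0141])-P.mean(0); print("grip->lid",d,np.linalg.norm(d),np.degrees(np.arctan2(d[1],d[0])))
b=onz(c,np.array([(45,513),(468,540)])/3.4+[180,40],.012,st)[:,:2]; print("near end",b); 
y=np.radians(2.6); u=np.array([np.cos(y),np.sin(y)]); print("dish", b.mean(0)+.08*u)
# grasp target: yaw
print(st["ee_pos"])
E
```

```text
fin [[0.4593, 0.0105], [0.4604, 0.0007], [0.4365, -0.0039], [0.4348, 0.0066]] [0.4477618  0.00348227]
[np.float64(0.0099), np.float64(0.0243), np.float64(0.0107), np.float64(0.0248)]
8.992130821223476
10.917743545567163
grip->lid [0.0457382  0.01061773] 0.04695443478757635 13.069238757877883
near end [[ 0.41115534  0.08071857]
 [ 0.41742344 -0.06722703]]
dish [0.49420704 0.01037481]
[0.43999211 0.01178296 0.20013075]
```

```bash
cat > m.py <<'E'
from h import *; from workcell import arm
for _ in range(4): arm.read_camera("wrist"); print(arm.read_state()["ee_pos"].round(4),arm.read_state()["tcp_rot"].round(2))
E
python3 m.py; python3 - <<'E'
from h import *; from workcell import arm
st=arm.read_state(); c=arm.read_camera("wrist"); im=c["image"]; hsv=cv2.cvtColor(im,cv2.COLOR_RGB2HSV);S=hsv[...,1]
import pickle; pickle.dump((st,c),open("v1.pkl","wb"))
cv2.imwrite("pics/w3.png",cv2.resize(im[40:215,180:345],None,fx=3.4,fy=3.4,interpolation=cv2.INTER_NEAREST)[:,:,::-1])
k=((S<60)*255).astype(np.uint8); m=np.zeros_like(k); m[55:192,190:330]=k[55:192,190:330]
cs,_=cv2.findContours(m,cv2.RETR_EXTERNAL,cv2.CHAIN_APPROX_NONE); l=max(cs,key=cv2.contourArea).reshape(-1,2)
L=onz(c,l,.041,st)[:,:2]
s=np.array([.4935,.0125]);r=.065
for _ in range(8):
    w=np.abs(np.linalg.norm(L-s[:2],axis=1)-r)<.002
    A=np.c_[2*L,np.ones(len(L))]; s=np.linalg.lstsq(A[w],(L**2).sum(1)[w],rcond=None)[0]; r=np.sqrt(s[2]+s[:2]@s[:2]); s=s[:2]
print("lid",s[:2],r,w.sum(),len(w))
for a in "LR":
    pts=[]
    for v in range(40,185,3):
        us=np.where(S[v,150:370]>75)[0]+150
        if len(us): pts.append([us[0] if a=="L" else us[-1]+1,v])
    P=onz(c,pts,.012,st)[:,:2]; vx,vy,x0,y0=cv2.fitLine(P.astype(np.float32),cv2.DIST_HUBER,0,.001,.001).ravel(); print(a,np.degrees(np.arctan2(vy,vx)),x0,y0, "y at .494",y0+(.494-x0)*vy/vx)
E
```

```text
[0.4399 0.0098 0.2003] [1.7998e+02 1.0000e-02 6.0300e+00]
[0.4399 0.0094 0.2003] [179.98   0.     5.97]
[0.4399 0.0091 0.2003] [179.98  -0.     5.92]
[0.4399 0.009  0.2004] [ 1.7998e+02 -1.0000e-02  5.9000e+00]
lid [0.49356702 0.01407675] 0.06397144880734953 351 411
L 2.8414023 0.4928567 0.08697423 y at .494 0.08703098
R 2.6392887 0.5278503 -0.060168553 y at .494 -0.061728947
```

View pics/w3.png

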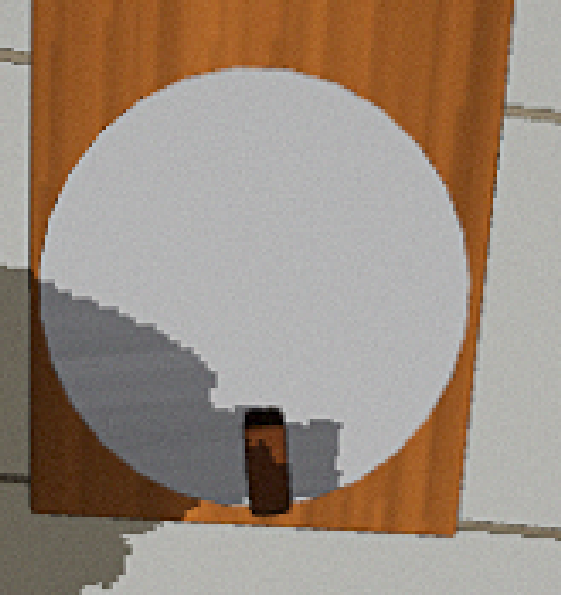

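```bash
python3 - <<'E'
from h import *; import pickle; from workcell import arm
st,c=pickle.load(open("v1.pkl","rb"))
q=np.array([(246,427),(285,427),(291,514),(252,516)])/3.4+[180,40]
P=onz(c,q,.075,st)[:,:2]; print("fin",P.mean(0),[np.linalg.norm(P[i]-P[(i+1)%4]).round(4) for i in range(4)])
for i,j in((3,0),(2,1)): d=P[j]-P[i]; print(np.degrees(np.arctan2(d[1],d[0])))
d=np.array([.49357,.01408])-P.mean(0); print("grip->lid",d,np.linalg.norm(d),np.degrees(np.arctan2(d[1],d[0])))
b=onz(c,np.array([(32,512),(456,537)])/3.4+[180,40],.012,st)[:,:2]
y=np.radians(2.7); u=np.array([np.cos(y),np.sin(y)]); print("dish", b.mean(0)+.08*u,b)
# side view check on fin centre
s=arm.read_camera("side"); print(proj(s,[[*P.mean(0),.075],[.494,.0127,.012]])); print(proj(arm.read_camera("top"),[[*P.mean(0),.075]]))
cv2.imwrite("pics/s3.png",cv2.resize(s["image"][180:270,180:280],None,fx=6,fy=6,interpolation=cv2.INTER_NEAREST)[:,:,::-1])
E
```

```text
fin [0.4477348  0.00482818] [np.float64(0.0107), np.float64(0.0248), np.float64(0.011), np.float64(0.0254)]
9.61775349326158
10.285602762775579
grip->lid [0.0458352  0.00925182] 0.04675961905046151 11.411800939097715
dish [0.49435481 0.01228309] [[ 0.41136648  0.08263529]
 [ 0.41752076 -0.06560615]]
[[250.32338191 210.4631918 ]
 [229.56829658 232.22603431]]
[[221.51115415 195.0799796 ]]
```

View pics/s3.png

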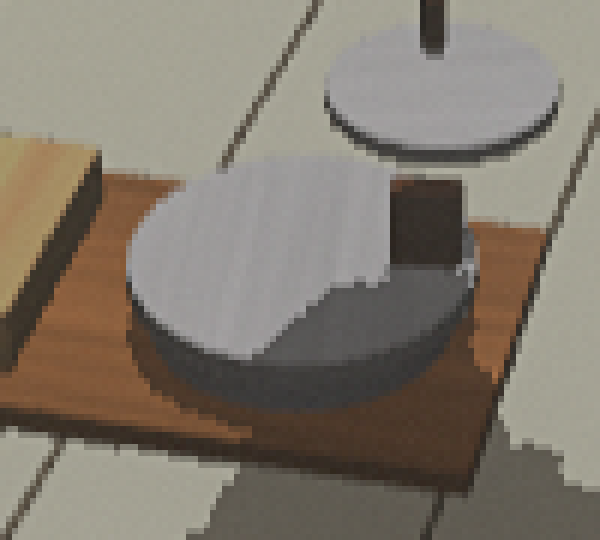

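```bash
python3 - <<'E'
from h import *; from workcell import arm
st=arm.read_state();print(st["ee_pos"],st["tcp_rot"])
print(delta(st,[.448,.0052,.10],[180,0,10.5]))
E
```

```text
[0.43990998 0.00925135 0.20034619] [ 1.79990062e+02 -8.04310746e-03  5.91340833e+00]
(array([  7.6,   4.8, 100.3]), array([ 0.0002, -0.0001, -0.0801]))
```

{"name": "jog_arm", "arguments": {
  "deltas": [
    [[8, 5, 40], [0, 0, -0.08]],
    [[8, 5, 70], [0, 0, -0.08]],
    [[8, 5, 95], [0, 0, -0.08]],
    [[8, 5, 100], [0, 0, -0.08]],
    [[8, 5, 100], [0, 0, -0.08]],
    [[8, 5, 100], [0, 0, -0.08]],
    [[8, 5, 100], [0, 0, -0.08]],
    [[8, 5, 100], [0, 0, -0.08]]
  ]
}}

```text
clock: 2.85
ee_pos: [0.4492, 0.0057, 0.1015]
tcp_rot: [179.9, -0.1, 10.6]
wrist_force: [0.1, 0.8, 0.1]
width: 0.42
```

```bash
python3 - <<'E'
from h import *; from workcell import arm
st=arm.read_state();print(st["ee_pos"],st["tcp_rot"])
c=arm.read_camera("wrist"); cv2.imwrite("pics/w4.png",c["image"][:,:,::-1])
print(proj(c,[[.448,.0052,.075],[.448,.0052,.041]],st))
print(delta(st,[.448,.0052,.048],[180,0,10.5]))
E
```

```text
[0.44915693 0.00566994 0.10147503] [ 1.79949741e+02 -9.38860764e-02  1.05843298e+01]
[[254.01273581 226.17018775]
 [253.96402548 209.06578412]]
(array([-1.3,  0.2, 53.5]), array([ 0.0009, -0.0016,  0.0015]))
```

View pics/w4.png

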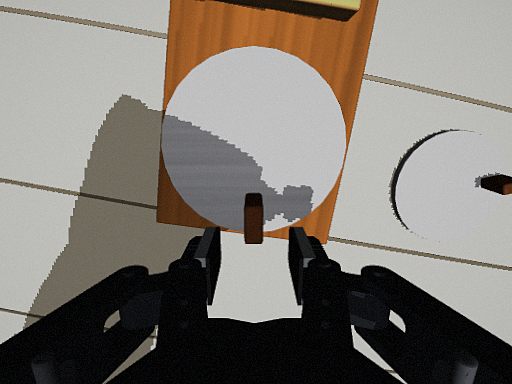

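The fin is upright at (254,218), midway between the fingers and aligned with them. I'll descend and close on it.

{"name": "jog_arm", "arguments": {
  "deltas": [
    [[0, 0, 15], [0, 0, 0]],
    [[-1, 0, 30], [0, 0, 0]],
    [[-1, 0, 43], [0, 0, 0]],
    [[-1, 0, 51], [0, 0, 0]],
    [[-1, 0, 53], [0, 0, 0]],
    [[-1, 0, 53], [0, 0, 0]],
    [[-1, 0, 53], [0, 0, 0]],
    [[-1, 0, 53], [0, 0, 0]]
  ]
}}

```text
clock: 3.7
ee_pos: [0.4479, 0.0056, 0.0479]
tcp_rot: [180.0, -0.1, 10.6]
wrist_force: [0.5, 0.7, 0.6]
width: 0.426
```

{"name": "jog_arm", "arguments": {
  "deltas": [
    [[0, 0, 0], [0, 0, 0]],
    [[0, 0, 0], [0, 0, 0]],
    [[0, 0, 0], [0, 0, 0]],
    [[0, 0, 0], [0, 0, 0]],
    [[0, 0, 0], [0, 0, 0]],
    [[0, 0, 0], [0, 0, 0]],
    [[0, 0, 0], [0, 0, 0]],
    [[0, 0, 0], [0, 0, 0]]
  ],
  "gripper": 0,
  "grip_force": 50
}}

```text
clock: 4.5
ee_pos: [0.4478, 0.0056, 0.0478]
tcp_rot: [180.0, -0.0, 10.6]
wrist_force: [-2.0, 0.1, 5.5]
width: 0.131
```

```bash
python3 - <<'E'
from h import *; from workcell import arm
st=arm.read_state();print(st["ee_pos"],st["tcp_rot"],st["wrist_force"],st["width"]*85.4)
s=arm.read_camera("side"); cv2.imwrite("pics/s4.png",cv2.resize(s["image"][150:270,170:300],None,fx=5,fy=5)[:,:,::-1])
E
```

```text
[0.44777359 0.00561155 0.04775845] [ 1.79973763e+02 -3.75046705e-02  1.05898770e+01] [-2.01219922  0.11515931  5.51237846] 11.213551806253763
```

View pics/s4.png

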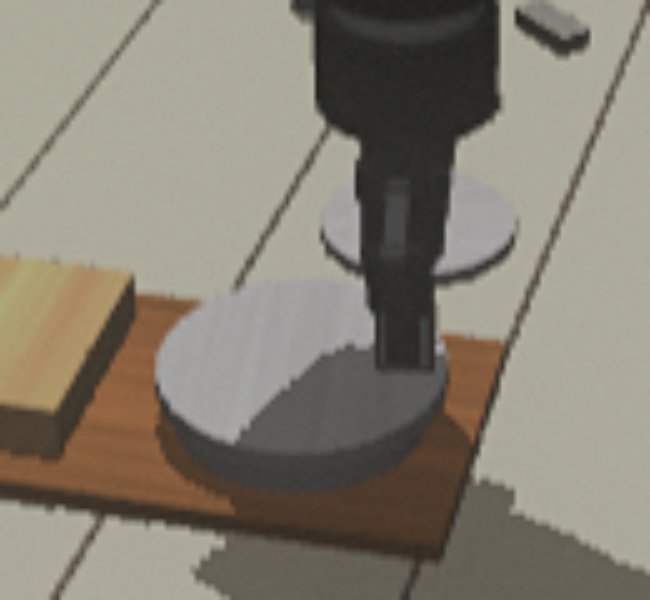

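{"name": "jog_arm", "arguments": {
  "deltas": [
    [[0.2, 0, -1.8], [0, -0.017, 0]],
    [[0.4, 0, -3.6], [0, -0.035, 0]],
    [[0.7, 0, -5.4], [0, -0.052, 0]],
    [[1.0, 0, -7.2], [0, -0.07, 0]],
    [[1.3, 0, -9.0], [0, -0.087, 0]],
    [[1.6, 0, -10.8], [0, -0.105, 0]],
    [[2.0, 0, -12.6], [0, -0.122, 0]],
    [[2.4, 0, -14.4], [0, -0.14, 0]],
    [[2.4, 0, -14.4], [0, -0.14, 0]],
    [[2.4, 0, -14.4], [0, -0.14, 0]]
  ]
}}

```text
clock: 5.55
ee_pos: [0.4501, 0.0062, 0.0616]
tcp_rot: [180.0, 8.0, 10.6]
wrist_force: [1.4, 0.3, 1.2]
width: 0.125
```

```bash
python3 - <<'E'
from h import *; from workcell import arm
st=arm.read_state();print(st["ee_pos"],st["tcp_rot"],st["wrist_force"],st["moment"],st["width"]*85.4)
s=arm.read_camera("side"); cv2.imwrite("pics/s5.png",cv2.resize(s["image"][150:270,170:300],None,fx=5,fy=5)[:,:,::-1])
E
```

```text
[0.45007081 0.00616792 0.06159618] [179.99672571   8.00742221  10.59273344] [1.38609459 0.33829264 1.15939226] [-0.02170975 -0.53087793  0.01705281] 10.642321413494285
```

View pics/s5.png

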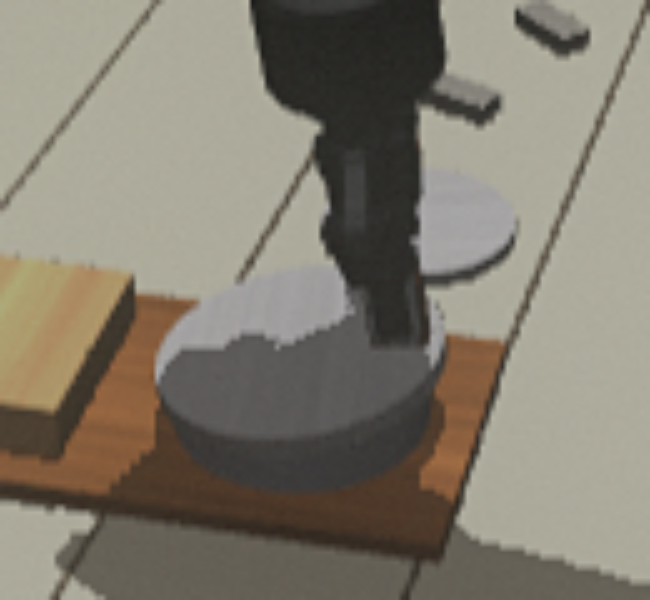

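```bash
python3 - <<'E'
from h import *; from workcell import arm
st=arm.read_state()
for p,r in (([.4501,.0062,.0690],[180,8,10.6]),([.4501,.0062,.0760],[180,8,10.6]),([.449,.0058,.070],[180,4,10.6]),([.448,.0056,.0643],[180,0,10.6]),([.5328,.0086,.0643],[180,0,10.6]),([.5328,.0086,.0558],[180,0,10.6])): print(delta(st,p,r))
E
```

```text
(array([-1. , -0. , -7.3]), array([ 0.0001, -0.0002, -0.0002]))
(array([ -2. ,  -0. , -14.2]), array([ 0.0001, -0.0002, -0.0002]))
(array([-2.3,  0.2, -8.1]), array([ 0.0001,  0.0696, -0.0002]))
(array([-2.5,  0.2, -2.4]), array([ 1.000e-04,  1.394e-01, -2.000e-04]))
(array([ 80.6,  12.8, -14. ]), array([ 1.000e-04,  1.394e-01, -2.000e-04]))
(array([81.8, 12.8, -5.6]), array([ 1.000e-04,  1.394e-01, -2.000e-04]))
```

{"name": "jog_arm", "arguments": {
  "deltas": [
    [[-0.5, 0, -3.6], [0, 0, 0]],
    [[-1, 0, -7.3], [0, 0, 0]],
    [[-1.5, 0, -11], [0, 0, 0]],
    [[-2, 0, -14.2], [0, 0, 0]],
    [[-2.1, 0.1, -11], [0, 0.035, 0]],
    [[-2.3, 0.2, -8.1], [0, 0.07, 0]],
    [[-2.4, 0.2, -5], [0, 0.105, 0]],
    [[-2.5, 0.2, -2.4], [0, 0.14, 0]],
    [[-2.5, 0.2, -2.4], [0, 0.14, 0]],
    [[-2.5, 0.2, -2.4], [0, 0.14, 0]]
  ]
}}

```text
clock: 6.6
ee_pos: [0.4477, 0.0054, 0.0647]
tcp_rot: [180.0, 0.0, 10.6]
wrist_force: [0.2, -0.1, -2.6]
width: 0.128
```

```bash
python3 - <<'E'
from h import *; from workcell import arm
st=arm.read_state();print(st["ee_pos"],st["tcp_rot"],st["wrist_force"],st["moment"],st["width"]*85.4)
s=arm.read_camera("side"); cv2.imwrite("pics/s6.png",cv2.resize(s["image"][150:270,170:300],None,fx=5,fy=5)[:,:,::-1])
for p in ([.5328,.0086,.0643],[.5328,.0086,.0558]): print(delta(st,p,[180,0,10.6]))
E
```

```text
[0.44770302 0.00542996 0.06473141] [1.79974297e+02 1.91737982e-02 1.05711415e+01] [ 0.17562173 -0.11936519 -2.5858661 ] [-0.00792845  0.06549881 -0.01455061] 10.925311335641304
(array([84.2, 12.5,  0.4]), array([ 0.0004,  0.0003, -0.0005]))
(array([84.2, 12.5,  8.9]), array([ 0.0004,  0.0003, -0.0005]))
```

View pics/s6.png

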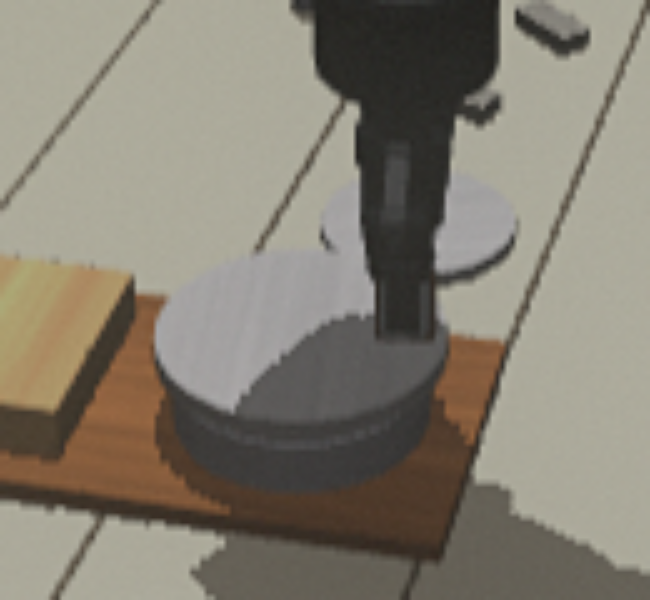

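{"name": "jog_arm", "arguments": {
  "deltas": [
    [[8, 1.2, 0], [0, 0, 0]],
    [[20, 3, 0], [0, 0, 0]],
    [[34, 5, 0], [0, 0, 0]],
    [[50, 7.5, 0], [0, 0, 0]],
    [[66, 10, 0], [0, 0, 0]],
    [[78, 11.5, 0], [0, 0, 0]],
    [[84, 12.5, 0], [0, 0, 0]],
    [[84, 12.5, 0], [0, 0, 0]],
    [[84, 12.5, 0], [0, 0, 0]],
    [[84, 12.5, 0], [0, 0, 0]]
  ]
}}

```text
clock: 7.65
ee_pos: [0.5322, 0.0088, 0.0643]
tcp_rot: [-180.0, 0.0, 10.6]
wrist_force: [-1.2, -0.3, -1.3]
width: 0.13
```

```bash
python3 - <<'E'
from h import *; from workcell import arm
st=arm.read_state();print(st["ee_pos"],st["tcp_rot"],st["wrist_force"])
s=arm.read_camera("side"); cv2.imwrite("pics/s7.png",cv2.resize(s["image"][130:270,130:300],None,fx=4,fy=4)[:,:,::-1])
c=arm.read_camera("wrist"); cv2.imwrite("pics/w7.png",c["image"][:,:,::-1])
print(delta(st,[.5328,.0086,.0558],[180,0,10.6]))
E
```

```text
[0.53221023 0.00875339 0.06433367] [-1.79998500e+02  2.37114330e-02  1.05858821e+01] [-1.16344267 -0.2634565  -1.31273516]
(array([0.6, 0.3, 8.5]), array([-0.    ,  0.0004, -0.0002]))
```

View pics/s7.png

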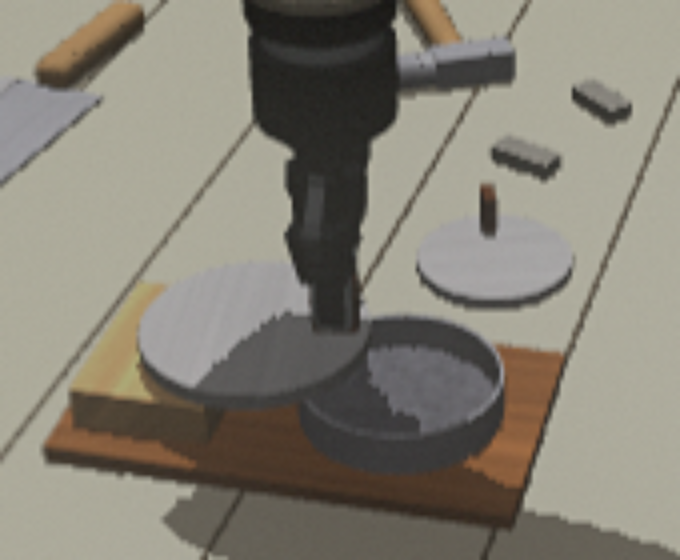

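View pics/w7.png

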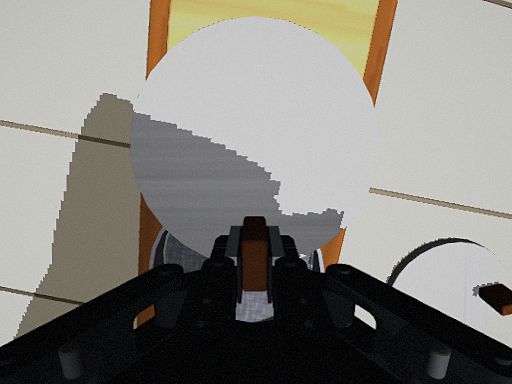

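The lid hovers level between the rest and the dish, with the dish half open. I'll lower it.

{"name": "jog_arm", "arguments": {
  "deltas": [
    [[0.5, 0.3, 2], [0, 0, 0]],
    [[0.5, 0.3, 4], [0, 0, 0]],
    [[0.5, 0.3, 6], [0, 0, 0]],
    [[0.5, 0.3, 7], [0, 0, 0]],
    [[0.5, 0.3, 8], [0, 0, 0]],
    [[0.5, 0.3, 8.5], [0, 0, 0]],
    [[0.5, 0.3, 8.5], [0, 0, 0]],
    [[0.5, 0.3, 8.5], [0, 0, 0]]
  ]
}}

```text
clock: 8.55
ee_pos: [0.5332, 0.0085, 0.056]
tcp_rot: [180.0, -0.0, 10.6]
wrist_force: [-0.4, -0.0, -1.2]
width: 0.128
```

```bash
python3 - <<'E'
from h import *; from workcell import arm
st=arm.read_state();print(st["ee_pos"],st["tcp_rot"],st["wrist_force"],st["moment"])
s=arm.read_camera("side"); cv2.imwrite("pics/s8.png",cv2.resize(s["image"][170:270,130:270],None,fx=5.5,fy=5.5)[:,:,::-1])
E
```

```text
[0.5332092  0.00848885 0.05596239] [ 1.79992698e+02 -5.50288473e-03  1.05895290e+01] [-0.40292223 -0.00405973 -1.24203841] [ 0.01163516  0.0335655  -0.03579318]
```

View pics/s8.png

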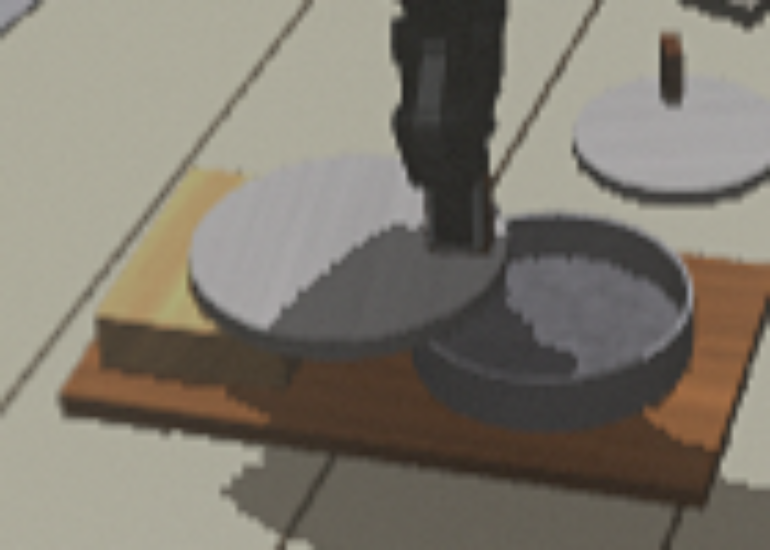

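{"name": "jog_arm", "arguments": {
  "deltas": [
    [[0, 0, 0.3], [0, 0, 0]],
    [[0, 0, 0.5], [0, 0, 0]],
    [[0, 0, 0.5], [0, 0, 0]],
    [[0, 0, 0.5], [0, 0, 0]]
  ]
}}

```text
clock: 9.0
ee_pos: [0.5332, 0.0085, 0.0557]
tcp_rot: [180.0, -0.0, 10.6]
wrist_force: [-2.0, 0.7, 3.2]
width: 0.128
```

{"name": "jog_arm", "arguments": {
  "deltas": [
    [[0, 0, 0.3], [0, 0, 0]],
    [[0, 0, 0.5], [0, 0, 0]],
    [[0, 0, 0.5], [0, 0, 0]],
    [[0, 0, 0.5], [0, 0, 0]]
  ]
}}

```text
clock: 9.4
ee_pos: [0.5332, 0.0084, 0.0555]
tcp_rot: [180.0, -0.0, 10.6]
wrist_force: [-4.1, 0.2, 8.0]
width: 0.13
```

{"name": "jog_arm", "arguments": {
  "deltas": [
    [[0, 0, -0.4], [0, 0, 0]],
    [[0, 0, -0.6], [0, 0, 0]],
    [[0, 0, -0.6], [0, 0, 0]]
  ]
}}

```text
clock: 9.7
ee_pos: [0.5332, 0.0085, 0.0556]
tcp_rot: [180.0, -0.0, 10.6]
wrist_force: [-3.0, 0.4, 4.5]
width: 0.129
```

{"name": "jog_arm", "arguments": {
  "deltas": [
    [[0, 0, 0], [0, 0, 0]],
    [[0, 0, 0], [0, 0, 0]],
    [[0, 0, 0], [0, 0, 0]],
    [[0, 0, 0], [0, 0, 0]],
    [[0, 0, 0], [0, 0, 0]],
    [[0, 0, 0], [0, 0, 0]]
  ],
  "gripper": 36
}}

```text
clock: 10.3
ee_pos: [0.5332, 0.0085, 0.0555]
tcp_rot: [180.0, -0.0, 10.6]
wrist_force: [0.7, -0.7, -0.5]
width: 0.422
```

{"name": "jog_arm", "arguments": {
  "deltas": [
    [[0, 0, -5], [0, 0, 0]],
    [[0, 0, -15], [0, 0, 0]],
    [[0, 0, -30], [0, 0, 0]],
    [[0, 0, -60], [0, 0, 0]],
    [[0, 0, -90], [0, 0, 0]],
    [[0, 0, -100], [0, 0, 0]],
    [[0, 0, -100], [0, 0, 0]],
    [[0, 0, -100], [0, 0, 0]]
  ]
}}

```text
clock: 11.1
ee_pos: [0.533, 0.0085, 0.1551]
tcp_rot: [-180.0, 0.0, 10.6]
wrist_force: [0.0, 0.7, -0.2]
width: 0.424
```

```bash
python3 - <<'E'
from h import *; from workcell import arm
st=arm.read_state();print(st["ee_pos"],st["tcp_rot"],st["wrist_force"],st["moment"])
c=arm.read_camera("wrist"); cv2.imwrite("pics/w9.png",c["image"][:,:,::-1])
s=arm.read_camera("side"); cv2.imwrite("pics/s9.png",cv2.resize(s["image"][170:270,130:270],None,fx=5.5,fy=5.5)[:,:,::-1])
print(delta(st,[.50,-.285,.13],[180,0,0]))
E
```

```text
[0.53300436 0.00854987 0.15506015] [-1.79998087e+02  1.65881972e-02  1.05890588e+01] [ 0.02916363  0.72376608 -0.18361138] [0.01791714 0.00763683 0.0098157 ]
(array([-86.4, 282.5,  25.1]), array([-0.    ,  0.0003,  0.1848]))
```

View pics/s9.png

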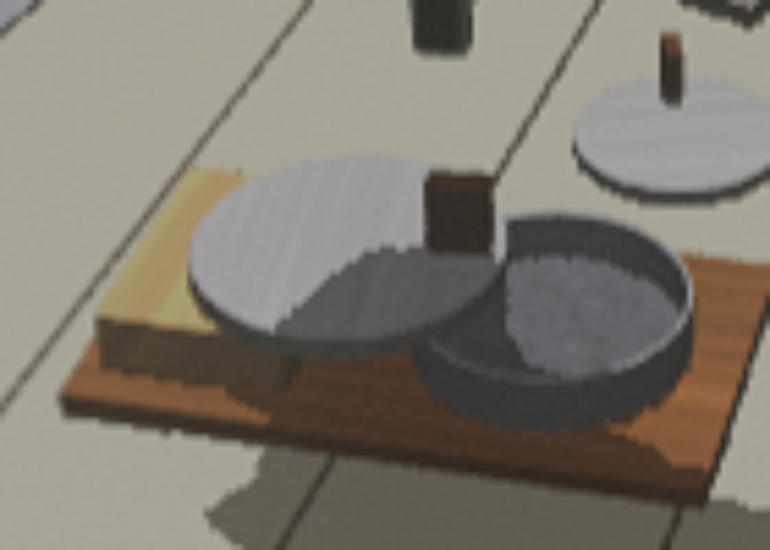

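View pics/w9.png

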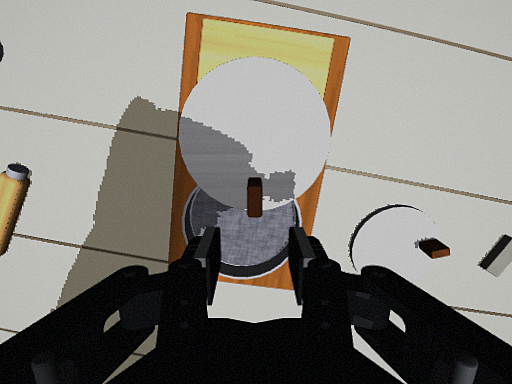

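The lid lies level as a bridge and the dish is half open. Now over to the stone.

```bash
python3 - <<'E'
from h import *; from workcell import arm
st=arm.read_state()
print(delta(st,[.475,-.28,.15],[180,0,-20]))
E
```

```text
(array([-109.4,  273.2,    4.1]), array([-2.000e-04,  2.100e-03,  5.338e-01]))
```

{"name": "jog_arm", "arguments": {
  "deltas": [
    [[-14, 35, 4], [0, 0, 0.07]],
    [[-32, 80, 4], [0, 0, 0.16]],
    [[-50, 125, 4], [0, 0, 0.25]],
    [[-68, 170, 4], [0, 0, 0.34]],
    [[-86, 215, 4], [0, 0, 0.43]],
    [[-100, 250, 4], [0, 0, 0.5]],
    [[-107, 267, 4], [0, 0, 0.53]],
    [[-109, 273, 4], [0, 0.002, 0.534]],
    [[-109, 273, 4], [0, 0.002, 0.534]],
    [[-109, 273, 4], [0, 0.002, 0.534]],
    [[-109, 273, 4], [0, 0.002, 0.534]],
    [[-109, 273, 4], [0, 0.002, 0.534]]
  ],
  "gripper": 45
}}

```text
clock: 12.4
ee_pos: [0.4766, -0.2788, 0.1516]
tcp_rot: [-180.0, -0.1, -19.9]
wrist_force: [-0.2, 0.3, -0.1]
width: 0.529
```

```bash
cat > st.py <<'E'
from h import *; from workcell import arm; import sys
for _ in range(4): arm.read_camera("wrist")
st=arm.read_state(); c=arm.read_camera("wrist"); im=c["image"]; print(st["ee_pos"],st["tcp_rot"])
cv2.imwrite("pics/%s.png"%sys.argv[1],im[:,:,::-1])
E
python3 st.py w10
```

```text
[ 0.47632465 -0.27951874  0.15159824] [-1.79976132e+02 -1.17009524e-01 -1.99704598e+01]
```

View pics/w10.png

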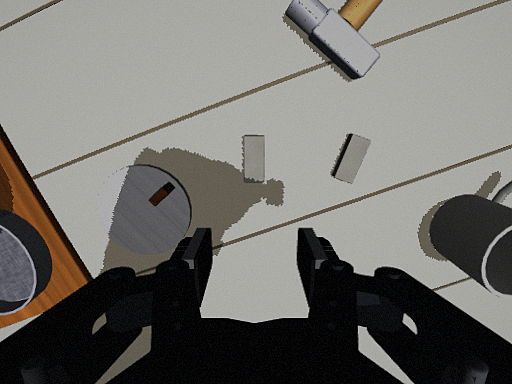

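The wrist view shows the target stone at (254,158), the left one beside the decoy lid, and the other stone at (350,158). I'll measure the target.

```bash
python3 - <<'E'
from h import *; from workcell import arm
st=arm.read_state(); c=arm.read_camera("wrist"); im=c["image"]; hsv=cv2.cvtColor(im,cv2.COLOR_RGB2HSV)
cv2.imwrite("pics/w11.png",cv2.resize(im[110:205,215:295],None,fx=6,fy=6,interpolation=cv2.INTER_NEAREST)[:,:,::-1])
roi=im[120:200,225:285].astype(int); print(im[157,254],im[157,235],im[190,254],im[170,275],im[134,254])
E
```

```text
[145 144 138] [169 170 164] [103  96  87] [174 173 170] [152 156 148]
```

View pics/w11.png

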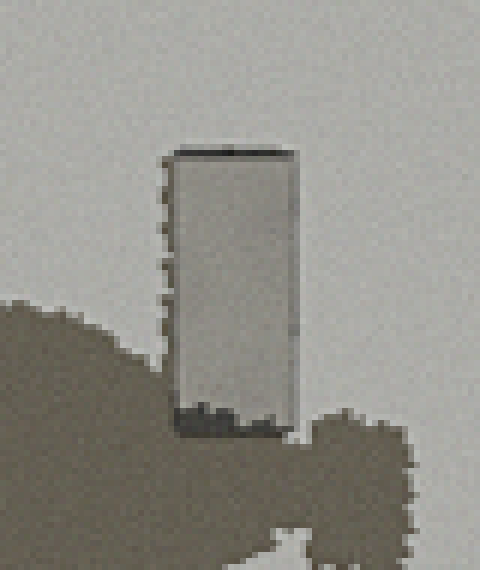

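```bash
python3 - <<'E'
from h import *; from workcell import arm
st=arm.read_state(); c=arm.read_camera("wrist")
P=onz(c,np.array([(174,155),(297,155),(295,436),(176,436)])/6+[215,110],.012,st)
print(P.mean(0),[np.linalg.norm(P[i]-P[(i+1)%4]).round(4) for i in range(4)])
for i,j in((3,0),(2,1)): d=P[j]-P[i]; print(np.degrees(np.arctan2(d[1],d[0])))
print(st["ee_pos"],st["tcp_rot"])
m=P.mean(0)
print(delta(st,[m[0],m[1],.06],[180,0,-20]),delta(st,[m[0],m[1],.003],[180,0,-20]))
t=arm.read_camera("top");print(proj(t,[m]))
E
```

```text
[ 0.49837511 -0.2880962   0.012     ] [np.float64(0.0197), np.float64(0.0461), np.float64(0.0198), np.float64(0.0461)]
-20.085459213420744
-19.903705102970857
[ 0.47622941 -0.27973144  0.15156412] [-1.79976641e+02 -1.13423282e-01 -1.99929702e+01]
(array([23.5,  0.3, 91.6]), array([-0.0004, -0.002 ,  0.0001])) (array([ 23.4,   0.3, 148.6]), array([-0.0004, -0.002 ,  0.0001]))
[[334.48664461 181.22695925]]
```

The measured size is 46.1 x 19.8 mm at yaw -20°, which matches. Descending.

{"name": "jog_arm", "arguments": {
  "deltas": [
    [[10, 0, 30], [0, -0.001, 0]],
    [[20, 0.3, 65], [0, -0.002, 0]],
    [[23.5, 0.3, 90], [0, -0.002, 0]],
    [[23.5, 0.3, 105], [0, -0.002, 0]],
    [[23.5, 0.3, 120], [0, -0.002, 0]],
    [[23.5, 0.3, 132], [0, -0.002, 0]],
    [[23.5, 0.3, 141], [0, -0.002, 0]],
    [[23.5, 0.3, 146], [0, -0.002, 0]],
    [[23.5, 0.3, 148], [0, -0.002, 0]],
    [[23.5, 0.3, 148], [0, -0.002, 0]],
    [[23.5, 0.3, 148], [0, -0.002, 0]],
    [[23.5, 0.3, 148], [0, -0.002, 0]]
  ]
}}

```text
clock: 14.0
ee_pos: [0.4988, -0.2885, 0.0042]
tcp_rot: [-180.0, -0.0, -20.0]
wrist_force: [-0.1, -0.2, -0.5]
width: 0.527
```

```bash
python3 st.py w12
```

```text
[ 0.49857328 -0.28829693  0.00380319] [-1.79981749e+02 -1.39551159e-02 -2.00054726e+01]
```

View pics/w12.png

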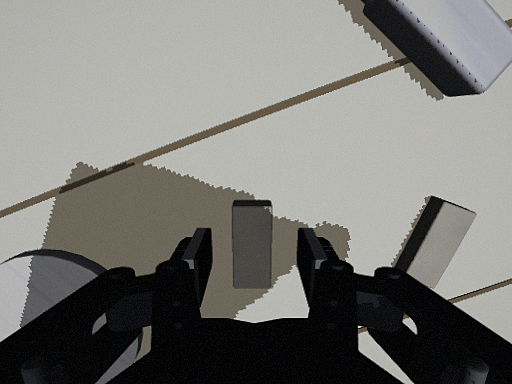

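The stone is centred between the fingers at (252,245). Closing with a moderate force.

{"name": "jog_arm", "arguments": {
  "deltas": [
    [[0, 0, 0], [0, 0, 0]],
    [[0, 0, 0], [0, 0, 0]],
    [[0, 0, 0], [0, 0, 0]],
    [[0, 0, 0], [0, 0, 0]],
    [[0, 0, 0], [0, 0, 0]],
    [[0, 0, 0], [0, 0, 0]],
    [[0, 0, 0], [0, 0, 0]],
    [[0, 0, 0], [0, 0, 0]]
  ],
  "gripper": 0,
  "grip_force": 30
}}

```text
clock: 15.05
ee_pos: [0.4986, -0.2883, 0.0038]
tcp_rot: [-180.0, -0.0, -20.0]
wrist_force: [-0.2, 0.1, 3.5]
width: 0.22
```

{"name": "jog_arm", "arguments": {
  "deltas": [
    [[0, 0, -5], [0, 0, 0]],
    [[0, 0, -15], [0, 0, 0]],
    [[0, 0, -30], [0, 0, 0]],
    [[0, 0, -55], [0, 0, 0]],
    [[0, 0, -80], [0, 0, 0]],
    [[0, 0, -105], [0, 0, 0]],
    [[0, 0, -125], [0, 0, 0]],
    [[0, 0, -135], [0, 0, 0]],
    [[0, 0, -136], [0, 0, 0]],
    [[0, 0, -136], [0, 0, 0]],
    [[0, 0, -136], [0, 0, 0]]
  ]
}}

```text
clock: 16.15
ee_pos: [0.4979, -0.2878, 0.1383]
tcp_rot: [-179.9, 0.1, -20.0]
wrist_force: [-0.1, 0.0, -0.1]
width: 0.226
```

```bash
python3 st.py w13; python3 - <<'E'
from h import *; from workcell import arm
st=arm.read_state()
y=np.radians(2.7);u=np.array([np.cos(y),np.sin(y)])
p=np.array([.4943,.0125])-.024*u; print(p,st["width"]*85.4)
print(delta(st,[*p,.14],[180,0,2.7]))
E
```

```text
[ 0.4981042  -0.28797018  0.13877677] [-1.79946990e+02  7.05357217e-02 -2.00077738e+01]
[0.47032664 0.01136945] 18.798070299181557
(array([-128.7, -271.8,   -0.7]), array([-0.001 ,  0.0007, -0.3964]))
```

View pics/w13.png

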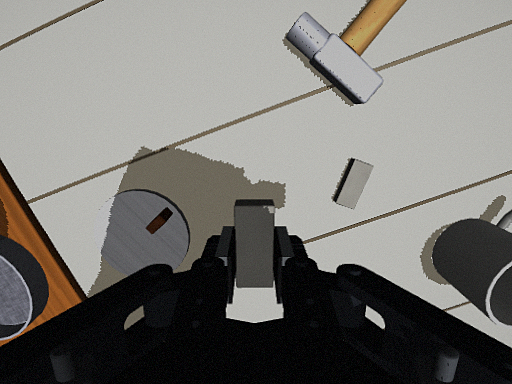

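The stone is held level between the pads at (255,243). I'll carry it to above the open half of the dish.

{"name": "jog_arm", "arguments": {
  "deltas": [
    [[-13, -28, 0], [0, 0, -0.04]],
    [[-32, -68, 0], [0, 0, -0.1]],
    [[-51, -108, 0], [0, 0, -0.16]],
    [[-70, -148, 0], [0, 0, -0.22]],
    [[-89, -188, 0], [0, 0, -0.27]],
    [[-105, -222, 0], [0, 0, -0.32]],
    [[-117, -247, 0], [0, 0, -0.36]],
    [[-125, -264, 0], [0, 0, -0.39]],
    [[-129, -272, 0], [0, 0, -0.396]],
    [[-129, -272, 0], [0, 0, -0.396]],
    [[-129, -272, 0], [0, 0, -0.396]],
    [[-129, -272, 0], [0, 0, -0.396]]
  ]
}}

```text
clock: 17.6
ee_pos: [0.4705, 0.0105, 0.1396]
tcp_rot: [-180.0, -0.0, 2.6]
wrist_force: [0.3, 0.1, -0.4]
width: 0.218
```

```bash
python3 st.py w14; python3 - <<'E'
from h import *; from workcell import arm
st=arm.read_state()
print(delta(st,[.4703,.0114,.06],[180,0,2.7]),delta(st,[.4703,.0114,.0225],[180,0,2.7]))
s=arm.read_camera("side"); cv2.imwrite("pics/s14.png",cv2.resize(s["image"][130:270,130:300],None,fx=4.5,fy=4.5)[:,:,::-1])
E
```

```text
[0.47039134 0.01084248 0.13967572] [-1.79978006e+02 -6.56042392e-03  2.61865206e+00]
(array([ 0. , -0.4, 79.6]), array([-0.0004,  0.    , -0.0012])) (array([  0. ,  -0.4, 117.1]), array([-0.0004,  0.    , -0.0012]))
```

View pics/w14.png

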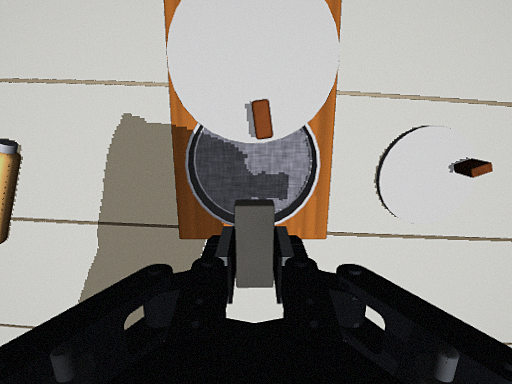

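View pics/s14.png

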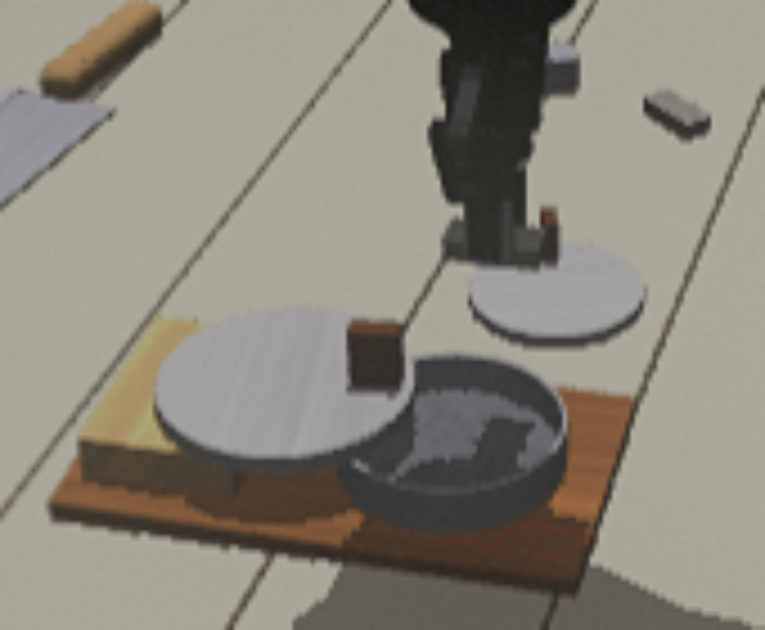

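```bash
python3 - <<'E'
from h import *; from workcell import arm
st=arm.read_state(); c=arm.read_camera("wrist"); im=c["image"]; hsv=cv2.cvtColor(im,cv2.COLOR_RGB2HSV);S=hsv[...,1];V=hsv[...,2]
# outer rim edge: first non-orange pixel inward from board, rows 150-215
pts=[]
for v in range(150,222,2):
    row=(S[v]<70)
    u=175+10
    a=[u for u in range(180,250) if row[u] and not row[u-2]]; b=[u for u in range(325,260,-1) if row[u] and not row[u+2]]
    if a: pts.append((a[0]-.5,v))
    if b: pts.append((b[0]+.5,v))
L=onz(c,pts,.038,st)[:,:2]; s=np.array([.4943,.0125]); r=.058
for _ in range(8):
    w=np.abs(np.linalg.norm(L-s,axis=1)-r)<.0025
    q=np.linalg.lstsq(np.c_[2*L,np.ones(len(L))][w],(L**2).sum(1)[w],rcond=None)[0]; s=q[:2]; r=np.sqrt(q[2]+s@s)
print("free r",s,r,w.sum(),len(w))
from scipy.optimize import least_squares
f=least_squares(lambda p:np.linalg.norm(L-p,axis=1)-.058,[.4943,.0125],loss='soft_l1',f_scale=.001); print("r=58",f.x)
E
```

```text
free r [0.49436677 0.01326886] 0.057644275105461495 72 72
r=58 [0.49493328 0.01329469]
```

The dish centre is (0.4945, 0.0130), consistent with the earlier estimate. Lowering the stone.

{"name": "jog_arm", "arguments": {
  "deltas": [
    [[0, -0.5, 15], [0, 0, 0]],
    [[0, -0.5, 35], [0, 0, 0]],
    [[0, -0.5, 55], [0, 0, 0]],
    [[0, -0.5, 72], [0, 0, 0]],
    [[0, -0.5, 86], [0, 0, 0]],
    [[0, -0.5, 97], [0, 0, 0]],
    [[0, -0.5, 105], [0, 0, 0]],
    [[0, -0.5, 110], [0, 0, 0]],
    [[0, -0.5, 113], [0, 0, 0]],
    [[0, -0.5, 115], [0, 0, 0]],
    [[0, -0.5, 115], [0, 0, 0]],
    [[0, -0.5, 115], [0, 0, 0]]
  ]
}}

```text
clock: 19.15
ee_pos: [0.4706, 0.0119, 0.0251]
tcp_rot: [-180.0, -0.0, 2.7]
wrist_force: [-0.5, -0.4, -1.0]
width: 0.222
```

{"name": "jog_arm", "arguments": {
  "deltas": [
    [[0, 0, 0.5], [0, 0, 0]],
    [[0, 0, 1.0], [0, 0, 0]],
    [[0, 0, 1.5], [0, 0, 0]],
    [[0, 0, 2], [0, 0, 0]],
    [[0, 0, 2], [0, 0, 0]],
    [[0, 0, 2], [0, 0, 0]]
  ]
}}

```text
clock: 19.75
ee_pos: [0.4702, 0.012, 0.0227]
tcp_rot: [-180.0, -0.0, 2.7]
wrist_force: [-0.6, 0.4, -0.3]
width: 0.226
```

```bash
python3 - <<'E'
from h import *; from workcell import arm
print(arm.read_state()["ee_pos"])
s=arm.read_camera("side"); cv2.imwrite("pics/s15.png",cv2.resize(s["image"][130:270,130:300],None,fx=4.5,fy=4.5)[:,:,::-1])
E
```

```text
[0.47024379 0.01200117 0.02267266]
```

View pics/s15.png

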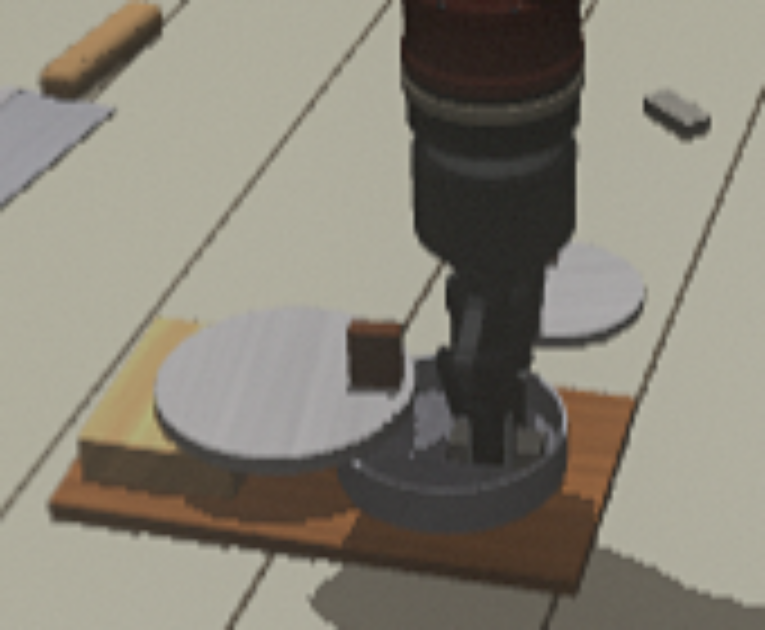

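{"name": "jog_arm", "arguments": {
  "deltas": [
    [[0, 0, 0.3], [0, 0, 0]],
    [[0, 0, 0.6], [0, 0, 0]],
    [[0, 0, 0.6], [0, 0, 0]],
    [[0, 0, 0.6], [0, 0, 0]]
  ]
}}

```text
clock: 20.2
ee_pos: [0.4702, 0.012, 0.0221]
tcp_rot: [-180.0, -0.0, 2.7]
wrist_force: [-1.1, -0.9, -0.5]
width: 0.222
```

{"name": "jog_arm", "arguments": {
  "deltas": [
    [[0, 0, 0.3], [0, 0, 0]],
    [[0, 0, 0.6], [0, 0, 0]],
    [[0, 0, 0.6], [0, 0, 0]],
    [[0, 0, 0.6], [0, 0, 0]]
  ]
}}

```text
clock: 20.6
ee_pos: [0.4703, 0.012, 0.0217]
tcp_rot: [-180.0, -0.0, 2.7]
wrist_force: [-1.3, 0.8, 3.5]
width: 0.22
```

The stone touches the felt. Opening only to 30 mm, to stay clear of the dish wall, then retracting.

{"name": "jog_arm", "arguments": {
  "deltas": [
    [[0, 0, 0], [0, 0, 0]],
    [[0, 0, 0], [0, 0, 0]],
    [[0, 0, 0], [0, 0, 0]],
    [[0, 0, 0], [0, 0, 0]],
    [[0, 0, 0], [0, 0, 0]]
  ],
  "gripper": 30
}}

```text
clock: 21.1
ee_pos: [0.4703, 0.012, 0.0215]
tcp_rot: [-180.0, -0.0, 2.7]
wrist_force: [0.7, -0.6, -0.1]
width: 0.355
```

{"name": "jog_arm", "arguments": {
  "deltas": [
    [[0, 0, -4], [0, 0, 0]],
    [[0, 0, -12], [0, 0, 0]],
    [[0, 0, -25], [0, 0, 0]],
    [[0, 0, -45], [0, 0, 0]],
    [[0, 0, -70], [0, 0, 0]],
    [[0, 0, -95], [0, 0, 0]],
    [[0, 0, -115], [0, 0, 0]],
    [[0, 0, -120], [0, 0, 0]],
    [[0, 0, -120], [0, 0, 0]],
    [[0, 0, -120], [0, 0, 0]]
  ]
}}

```text
clock: 22.1
ee_pos: [0.4699, 0.012, 0.1408]
tcp_rot: [-180.0, 0.0, 2.7]
wrist_force: [-0.1, -0.3, -0.2]
width: 0.348
```

```bash
python3 st.py w16;python3 - <<'E'
from h import *; from workcell import arm
st=arm.read_state()
print(delta(st,[.5332,.0085,.13],[180,0,10.6]))
s=arm.read_camera("side"); cv2.imwrite("pics/s16.png",cv2.resize(s["image"][170:270,130:270],None,fx=5.5,fy=5.5)[:,:,::-1])
E
```

```text
[0.46971608 0.01205685 0.14057578] [-1.79950035e+02  7.75236241e-02  2.68220821e+00]
(array([63.2,  6.5, 10.7]), array([-0.0008,  0.001 , -0.1382]))
```

View pics/w16.png

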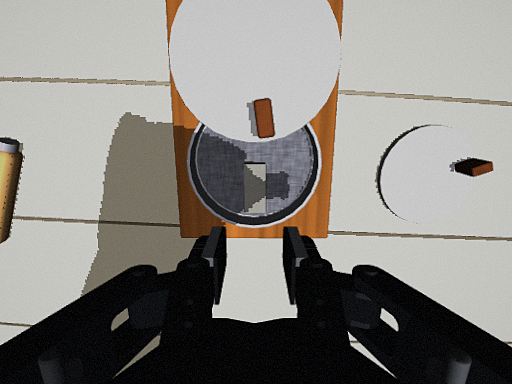

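View pics/s16.png

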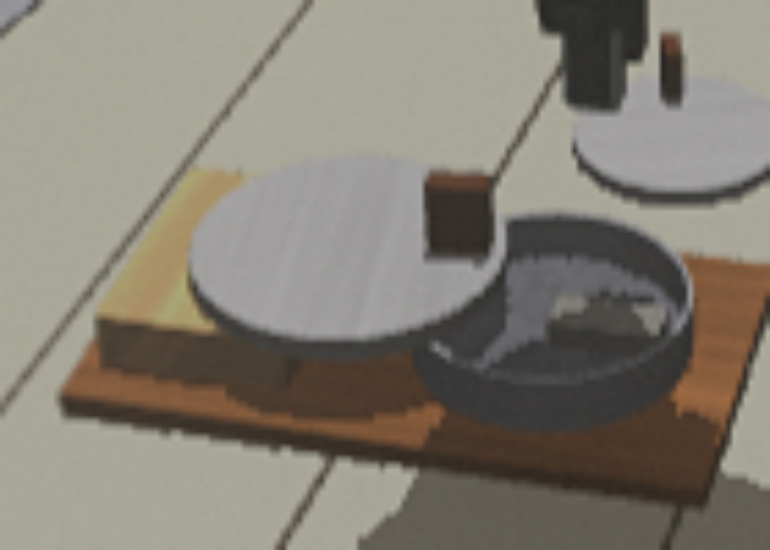

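The stone lies flat in the dish, at (256,187) in the wrist view. Next is the lid: hover, then descend onto the grip at the recorded pose.

{"name": "jog_arm", "arguments": {
  "deltas": [
    [[10, 1, -5], [0, 0, -0.02]],
    [[25, 3, -5], [0, 0, -0.06]],
    [[42, 5, 0], [0, 0, -0.1]],
    [[56, 6, 5], [0, 0, -0.13]],
    [[63, 6.5, 10], [-0.001, 0.001, -0.138]],
    [[63, 6.5, 10], [-0.001, 0.001, -0.138]],
    [[63, 6.5, 10], [-0.001, 0.001, -0.138]],
    [[63, 6.5, 10], [-0.001, 0.001, -0.138]]
  ],
  "gripper": 36
}}

```text
clock: 23.2
ee_pos: [0.5331, 0.0085, 0.1318]
tcp_rot: [180.0, -0.1, 10.6]
wrist_force: [-1.2, -0.0, -0.9]
width: 0.421
```

```bash
python3 st.py w17;python3 - <<'E'
from h import *; from workcell import arm
st=arm.read_state()
print(delta(st,[.5332,.0085,.056],[180,0,10.6]))
E
```

```text
[0.5334141  0.00837854 0.131865  ] [ 1.79949830e+02 -9.18956044e-02  1.05760008e+01]
(array([-0.3, -0.2, 75.8]), array([ 0.0008, -0.0015, -0.0004]))
```

View pics/w17.png

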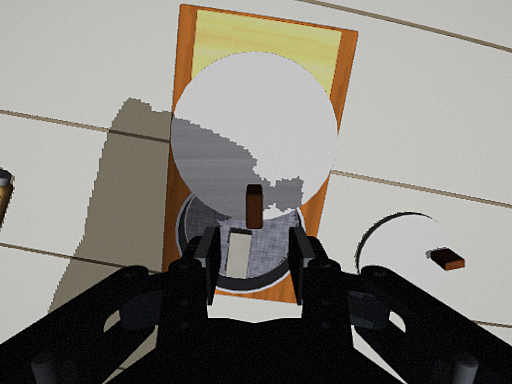

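The fin, at (254,206), is centred and aligned.

{"name": "jog_arm", "arguments": {
  "deltas": [
    [[0, 0, 15], [0, -0.001, 0]],
    [[-0.3, -0.2, 32], [0.001, -0.001, 0]],
    [[-0.3, -0.2, 48], [0.001, -0.001, 0]],
    [[-0.3, -0.2, 60], [0.001, -0.001, 0]],
    [[-0.3, -0.2, 69], [0.001, -0.001, 0]],
    [[-0.3, -0.2, 74], [0.001, -0.001, 0]],
    [[-0.3, -0.2, 75.5], [0.001, -0.001, 0]],
    [[-0.3, -0.2, 75.5], [0.001, -0.001, 0]],
    [[-0.3, -0.2, 75.5], [0.001, -0.001, 0]]
  ]
}}

```text
clock: 24.35
ee_pos: [0.5337, 0.0084, 0.0566]
tcp_rot: [180.0, -0.1, 10.6]
wrist_force: [-0.1, -0.1, 0.2]
width: 0.42
```

{"name": "jog_arm", "arguments": {
  "deltas": [
    [[0, 0, 0], [0, 0, 0]],
    [[0, 0, 0], [0, 0, 0]],
    [[0, 0, 0], [0, 0, 0]],
    [[0, 0, 0], [0, 0, 0]],
    [[0, 0, 0], [0, 0, 0]],
    [[0, 0, 0], [0, 0, 0]],
    [[0, 0, 0], [0, 0, 0]],
    [[0, 0, 0], [0, 0, 0]]
  ],
  "gripper": 0,
  "grip_force": 50
}}

```text
clock: 25.15
ee_pos: [0.5336, 0.0084, 0.0564]
tcp_rot: [180.0, -0.0, 10.6]
wrist_force: [-0.8, -0.6, 4.9]
width: 0.129
```

```bash
python3 - <<'E'
from h import *; from workcell import arm
st=arm.read_state(); print(st["ee_pos"],st["tcp_rot"],st["wrist_force"],st["width"])
p=st["ee_pos"]; 
for q in ([p[0],p[1],p[2]+.01],[.4483,.0051,p[2]+.01]): print(delta(st,q,[180,0,10.6]))
E
```

```text
[0.53356434 0.00840467 0.05644917] [ 1.79996100e+02 -4.33113284e-02  1.05909249e+01] [-0.78344338 -0.56004665  4.88971893] 0.1290934449989727
(array([  0.,   0., -10.]), array([ 0.0001, -0.0008, -0.0002]))
(array([-84.4, -12.4, -10.1]), array([ 0.0001, -0.0008, -0.0002]))
```

{"name": "jog_arm", "arguments": {
  "deltas": [
    [[0, 0, -2], [0, 0, 0]],
    [[0, 0, -5], [0, 0, 0]],
    [[0, 0, -8], [0, 0, 0]],
    [[0, 0, -10], [0, 0, 0]],
    [[0, 0, -10], [0, 0, 0]],
    [[0, 0, -10], [0, 0, 0]]
  ]
}}

```text
clock: 25.75
ee_pos: [0.5332, 0.0085, 0.066]
tcp_rot: [-180.0, -0.0, 10.6]
wrist_force: [-0.4, -0.5, -2.3]
width: 0.134
```

```bash
python3 - <<'E'
from h import *; from workcell import arm
st=arm.read_state(); print(st["ee_pos"],st["tcp_rot"],st["wrist_force"],st["width"])
print(delta(st,[.4487,.0049,.0665],[180,0,10.6]))
s=arm.read_camera("side"); cv2.imwrite("pics/s18.png",cv2.resize(s["image"][170:270,130:270],None,fx=5.5,fy=5.5)[:,:,::-1])
E
```

```text
[0.53324187 0.00849931 0.06596795] [-1.79978379e+02 -5.49107689e-03  1.05878226e+01] [-0.40397322 -0.48333113 -2.31217837] 0.13419932858392572
(array([-83.8, -12. ,  -0.5]), array([-0.0004, -0.0001, -0.0002]))
```

View pics/s18.png

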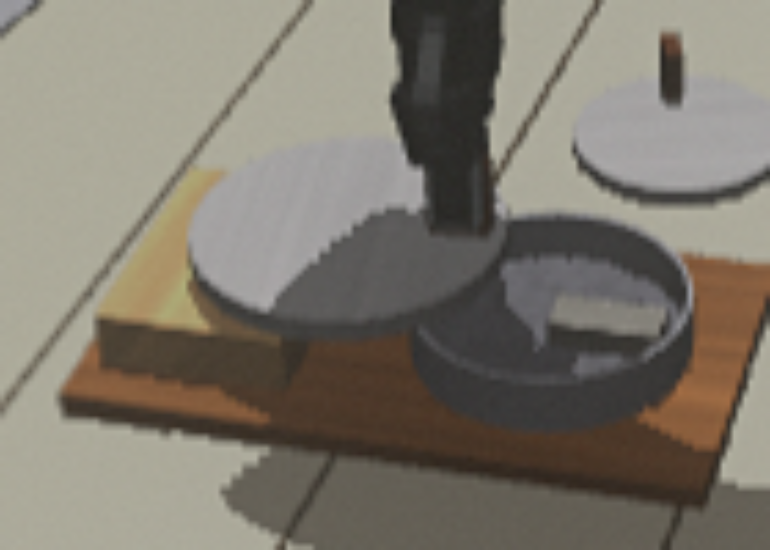

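The lid is raised level, just clear, and the stone lies in the dish. Drawing the lid back over the dish.

{"name": "jog_arm", "arguments": {
  "deltas": [
    [[-8, -1.2, -0.5], [0, 0, 0]],
    [[-20, -3, -1], [0, 0, 0]],
    [[-34, -5, -2], [0, 0, 0]],
    [[-50, -7.5, -2], [0, 0, 0]],
    [[-66, -9.5, -2], [0, 0, 0]],
    [[-78, -11.2, -2], [0, 0, 0]],
    [[-83, -12, -2], [0, 0, 0]],
    [[-84, -12, -2], [0, 0, 0]],
    [[-84, -12, -2], [0, 0, 0]],
    [[-84, -12, -2], [0, 0, 0]],
    [[-84, -12, -2], [0, 0, 0]]
  ]
}}

```text
clock: 26.9
ee_pos: [0.4488, 0.0049, 0.068]
tcp_rot: [-180.0, -0.0, 10.6]
wrist_force: [-0.8, 0.0, -2.0]
width: 0.129
```

```bash
python3 st.py w19; python3 - <<'E'
from h import *; from workcell import arm
st=arm.read_state(); print(st["ee_pos"],st["tcp_rot"],st["wrist_force"],st["width"])
c=arm.read_camera("wrist"); im=c["image"]; S=cv2.cvtColor(im,cv2.COLOR_RGB2HSV)[...,1]
print(delta(st,[.4487,.0049,.058],[180,0,10.6]))
zt=.041+.0685-.0487-.0  # ~ plate top
zt=.041+(st["ee_pos"][2]-.0487)
k=((S<60)*255).astype(np.uint8); m=np.zeros_like(k); m[5:235,110:400]=k[5:235,110:400]
pts=[]
for v in range(20,200,3):
    row=S[v]<60
    a=np.where(row[150:256]==0)[0]; b=np.where(row[256:380]==0)[0]
    if len(a): pts.append((150+a[-1]+.5,v))
    if len(b): pts.append((256+b[0]-.5,v))
L=onz(c,pts,zt,st)[:,:2]; s=np.array([.494,.0135]); r=.065
for _ in range(10):
    w=np.abs(np.linalg.norm(L-s,axis=1)-r)<.003
    q=np.linalg.lstsq(np.c_[2*L,np.ones(len(L))][w],(L**2).sum(1)[w],rcond=None)[0]; s=q[:2]; r=np.sqrt(q[2]+s@s)
print(zt,s,r,w.sum(),len(w))
s=arm.read_camera("side"); cv2.imwrite("pics/s19.png",cv2.resize(s["image"][170:270,130:270],None,fx=5.5,fy=5.5)[:,:,::-1])
E
```

```text
[0.44856558 0.00487199 0.06792883] [-1.79976620e+02  3.41490485e-03  1.05920919e+01]
[0.44853327 0.00485652 0.06794555] [-1.79977219e+02  1.27263441e-03  1.05888707e+01] [-0.43590196 -0.04302482 -1.13765744] 0.1324512965090629
(array([ 0.2, -0. ,  9.9]), array([-0.0004,  0.    , -0.0002]))
0.06024555290196938 [0.49401664 0.0130467 ] 0.06436260212438945 48 48
```

View pics/s19.png

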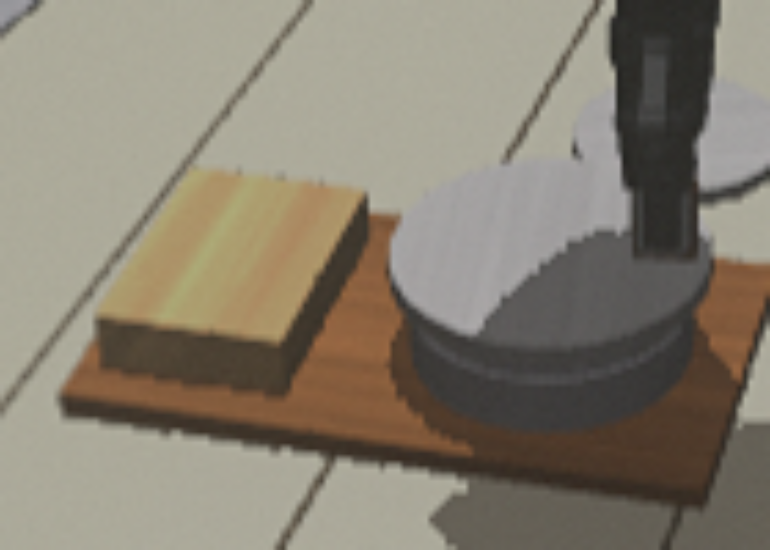

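View pics/w19.png

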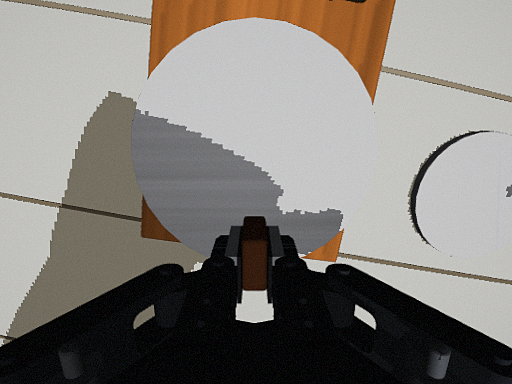

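The lid centre is (0.4940, 0.0130), within 0.5 mm of the dish. Lowering in stages.

{"name": "jog_arm", "arguments": {
  "deltas": [
    [[0.2, 0, 2], [0, 0, 0]],
    [[0.3, 0, 5], [0, 0, 0]],
    [[0.3, 0, 8], [0, 0, 0]],
    [[0.3, 0, 10], [0, 0, 0]],
    [[0.3, 0, 12], [0, 0, 0]],
    [[0.3, 0, 13.5], [0, 0, 0]],
    [[0.3, 0, 13.5], [0, 0, 0]]
  ]
}}

```text
clock: 27.95
ee_pos: [0.4486, 0.005, 0.0543]
tcp_rot: [-180.0, 0.0, 10.6]
wrist_force: [-0.0, 0.0, -1.9]
width: 0.129
```

{"name": "jog_arm", "arguments": {
  "deltas": [
    [[0, 0, 1], [0, 0, 0]],
    [[0, 0, 2.5], [0, 0, 0]],
    [[0, 0, 4], [0, 0, 0]],
    [[0, 0, 5], [0, 0, 0]],
    [[0, 0, 5], [0, 0, 0]],
    [[0, 0, 5], [0, 0, 0]]
  ]
}}

```text
clock: 28.55
ee_pos: [0.4488, 0.0049, 0.0495]
tcp_rot: [-180.0, -0.0, 10.6]
wrist_force: [-0.2, -0.2, -2.1]
width: 0.129
```

{"name": "jog_arm", "arguments": {
  "deltas": [
    [[0, 0, 0.4], [0, 0, 0]],
    [[0, 0, 0.7], [0, 0, 0]],
    [[0, 0, 0.7], [0, 0, 0]],
    [[0, 0, 0.7], [0, 0, 0]]
  ]
}}

```text
clock: 28.95
ee_pos: [0.4488, 0.0049, 0.0488]
tcp_rot: [-180.0, -0.0, 10.6]
wrist_force: [0.5, -0.4, -1.6]
width: 0.127
```

{"name": "jog_arm", "arguments": {
  "deltas": [
    [[0, 0, 0.3], [0, 0, 0]],
    [[0, 0, 0.5], [0, 0, 0]],
    [[0, 0, 0.5], [0, 0, 0]],
    [[0, 0, 0.5], [0, 0, 0]]
  ]
}}

```text
clock: 29.35
ee_pos: [0.4488, 0.0049, 0.0486]
tcp_rot: [-180.0, -0.0, 10.6]
wrist_force: [-3.8, 1.1, 5.6]
width: 0.128
```

Contact at the expected height: the lid is seated. Release and retract.

{"name": "jog_arm", "arguments": {
  "deltas": [
    [[0, 0, -0.3], [0, 0, 0]],
    [[0, 0, -0.3], [0, 0, 0]],
    [[0, 0, -0.3], [0, 0, 0]],
    [[0, 0, -0.3], [0, 0, 0]],
    [[0, 0, -0.3], [0, 0, 0]],
    [[0, 0, -0.3], [0, 0, 0]],
    [[0, 0, -0.3], [0, 0, 0]]
  ],
  "gripper": 36
}}

```text
clock: 30.05
ee_pos: [0.4488, 0.0049, 0.0486]
tcp_rot: [-180.0, -0.0, 10.6]
wrist_force: [-0.1, 0.9, -0.1]
width: 0.42
```

{"name": "jog_arm", "arguments": {
  "deltas": [
    [[0, 0, -4], [0, 0, 0]],
    [[0, 0, -14], [0, 0, 0]],
    [[0, 0, -30], [0, 0, 0]],
    [[0, 0, -60], [0, 0, 0]],
    [[0, 0, -95], [0, 0, 0]],
    [[0, 0, -130], [0, 0, 0]],
    [[0, 0, -150], [0, 0, 0]],
    [[0, 0, -150], [0, 0, 0]],
    [[0, 0, -150], [0, 0, 0]],
    [[0, 0, -150], [0, 0, 0]]
  ]
}}

```text
clock: 31.05
ee_pos: [0.4483, 0.005, 0.1977]
tcp_rot: [-179.9, 0.1, 10.6]
wrist_force: [-0.2, 0.2, 0.0]
width: 0.425
```

```bash
python3 st.py w20; python3 - <<'E'
from h import *; from workcell import arm
st=arm.read_state(); c=arm.read_camera("wrist"); im=c["image"]; S=cv2.cvtColor(im,cv2.COLOR_RGB2HSV)[...,1]
k=((S<60)*255).astype(np.uint8); m=np.zeros_like(k); m[45:215,185:335]=k[45:215,185:335]
cs,_=cv2.findContours(m,cv2.RETR_EXTERNAL,cv2.CHAIN_APPROX_NONE); l=max(cs,key=cv2.contourArea).reshape(-1,2)
L=onz(c,l,.041,st)[:,:2]; s=np.array([.4945,.013]);r=.065
for _ in range(8):
    w=np.abs(np.linalg.norm(L-s,axis=1)-r)<.0025
    q=np.linalg.lstsq(np.c_[2*L,np.ones(len(L))][w],(L**2).sum(1)[w],rcond=None)[0]; s=q[:2]; r=np.sqrt(q[2]+s@s)
print("lid",s,r,w.sum(),len(w), st["wrist_force"])
s=arm.read_camera("side"); cv2.imwrite("pics/s20.png",s["image"][:,:,::-1]);cv2.imwrite("pics/s20c.png",cv2.resize(s["image"][170:270,150:290],None,fx=5.5,fy=5.5)[:,:,::-1])
E
```

```text
[0.44831578 0.00500166 0.19778486] [-1.79945203e+02  6.58746503e-02  1.05901672e+01]
lid [0.49437078 0.01296159] 0.06397402291324897 350 410 [0.12408961 0.7468367  0.04474591]
```

View pics/s20c.png

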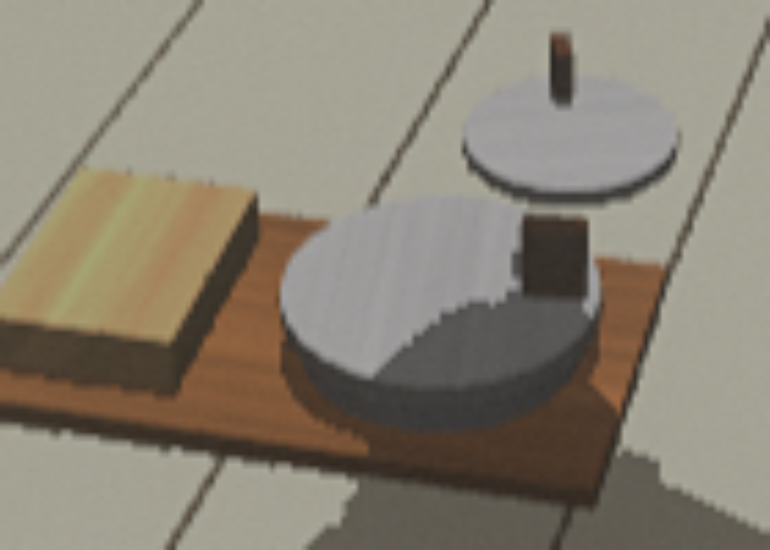

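View pics/s20.png

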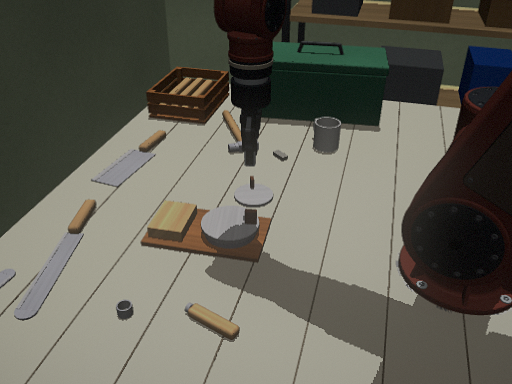

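View pics/w20.png

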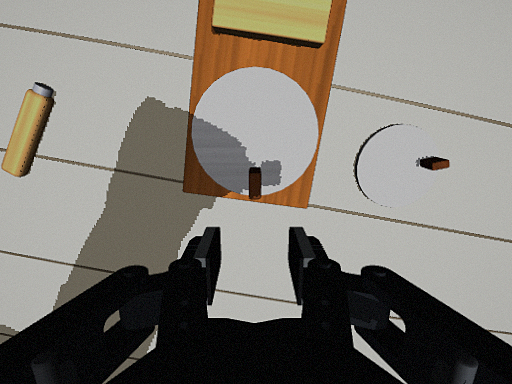

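The lid sits flat and closed, centred at (0.4944, 0.0130) against the dish at (0.4945, 0.0130). The bystanders are where they were and nothing touches the robot, so I'm handing in.

```bash
python3 -c "
from workcell import arm
print(arm.finish_job())"
```

```text
the job is handed in; nothing more can be done
None
```

The whetstone is in the oil dish, the lid is closed over it, and the job is handed in; it reports no verdict. The clock stood at about 31 s of the 72 s allowed.

- **Opening:** I raised the lid by its grip, tilting it 8° with the far edge still on the rim. The near edge rose about 3 cm at most. I then levelled it, drew it back 85 mm, lowered it until it touched the rim and rest, and let go. The pictures showed it level, with the dish half open.
- **Stone:** I took the one farthest to the robot's left (46 x 20 mm, as described). I lowered it until it touched the felt before opening the fingers, and the camera showed it lying flat inside the dish.
- **Closing:** I moved the lid back level and lowered it until it met the rim at the expected height, within about 1 mm.

**Last checks:**
- The lid's centre measured (0.4944, 0.0130) m against (0.4945, 0.0130) m for the dish. Camera calibration is only good to about 2 mm.
- The side view shows the lid flat and fully down.
- The robot is clear of everything, and the contact forces I read stayed within 8 N.
- The bystanders look unmoved in the final pictures; I judged that by eye and did not measure it.
- No check failed. The lid is turned about 8° from the stand's axis, as it was at the start.

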